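Test the rocker chute's trip, then run the neck blocks through

TASK

Before the batch, prove the rocker chute's trip: with nothing on the chute, press the test button so that the lever drops and locks the rocker, then lift the lever right back until it stays up by itself. Then put every neck block from the bench through the chute one by one: set it crosswise on the rocker's deck, past the pivot on the side of the sloping lane, and let go so that the block's own weight tips the rocker and it slides down into the lane (never push the rocker with the hand, and never hold a block over the lane). When all blocks lie at rest in the lane and the rocker has swung back level, press the test button once more so that the lever drops, and leave the chute locked like that.

Things in the scene. Friction and masses are not known exactly. Their poses are not given: they have to be found in the camera images.
- chute: fixed rocker chute on a steel base plate 130 x 530 x 6 mm. Origin on the bench under the rocker's pivot; z up; +y points down the chute toward the sloping lane; x across. The rocker spans y -75 to +95 mm at x = 0. On the -x side stands the grey trip box: x -136 to -74, y -58 to +98 mm, top at z = 100 mm, with button and lever
- rocker (a joint): tilt, rad. 0: deck level (its rest when empty); 0.44: tipped fully toward the lane. Pivot 140 mm, deck face 146 mm above the bench; deck 76 mm wide between side fences 14 mm high, no end walls. A block tips it if its middle is 25 mm or more past the pivot to the lane side; a few tenths of a newton there do. With the lever down an arm of the lever stands under a pin of the rocker and it cannot tip
- load_spot (a point): point on the deck's upper face, centred across it, 45 mm past the pivot to the lane side: a good place for the middle of a block laid with its 66 mm length across the deck (along chute x). Moves with the rocker
- trip_lever (a joint): angle about a horizontal axis along chute x at chute y +45, z 85 mm, rad. 0: up (10 degrees past vertical toward -y, stays by its weight); 1.396: dropped toward +y (70 degrees past vertical), rocker locked. The lever bar is at chute x -68. Let go below about 0.17 it falls to 0, above that to 1.396. About 1 N lifts it
- lever_handle (a point): point on the lever's black handle, a round bar 13 mm thick along chute x, free for 24 mm to either side of this point (the lever bar joins it 34 mm to the +x side); 85 mm from the lever's axis, moves with it. Held lightly from above across chute y it turns between the pads while led along its arc
- test_button (a joint): travel of the test button, m: 0 out, 0.009 fully pressed; springs back. The lever drops at about 0.004; fully down takes 4.2 N, against a hard stop
- button_top (a point): centre of the top face of the grey round button, 28 mm in diameter, on a black boss on the trip box, 134 mm above the bench; pressed straight down
- neck_block_1: drilled reddish-brown wooden neck block, 66 x 42 x 36 mm (its x, y, z), 0.05 to 0.11 kg, all blocks alike; origin at the centre of its underside as it lies at the start (the 36 mm side upright), z up. May be absent.
- neck_block_2: drilled reddish-brown wooden neck block, 66 x 42 x 36 mm (its x, y, z), 0.05 to 0.11 kg, all blocks alike; origin at the centre of its underside as it lies at the start (the 36 mm side upright), z up. May be absent.
- neck_block_3: drilled reddish-brown wooden neck block, 66 x 42 x 36 mm (its x, y, z), 0.05 to 0.11 kg, all blocks alike; origin at the centre of its underside as it lies at the start (the 36 mm side upright), z up. May be absent.
- neck_block_4: drilled reddish-brown wooden neck block, 66 x 42 x 36 mm (its x, y, z), 0.05 to 0.11 kg, all blocks alike; origin at the centre of its underside as it lies at the start (the 36 mm side upright), z up. May be absent.
- neck_block_5: drilled reddish-brown wooden neck block, 66 x 42 x 36 mm (its x, y, z), 0.05 to 0.11 kg, all blocks alike; origin at the centre of its underside as it lies at the start (the 36 mm side upright), z up. May be absent.
- lane_mid (a point): middle of the sloping lane's floor (origin only; frame as the chute's). The low-friction floor, 82 mm wide between 22 mm side walls, falls 13.5 degrees along chute y, from y = 92, z = 98 mm to a stop wall at y = 403, z = 23 mm. Blocks queue there; five fit with room to spare
There are look-alikes about, which are no part of the job. What is shaped like the neck_block_4 but green is not meant.

How it is judged (in metres and radians):
On the way, in this order (a step that is already met when the one before it is completed fails the run):
1. the test button is pressed (value of joint test_button above 0.003 m and value of joint trip_lever below 1 rad), for 0.02 s.
2. the lever has dropped (value of joint trip_lever above 1.3 rad), for 0.2 s.
3. the lever is back up and stays there with no hand on it (value of joint trip_lever below 0.06 rad and contact force between trip_lever and the fingers below 0.1 N), for 0.5 s.
4. a block tips the rocker (value of joint rocker above 0.35 rad), for 0.02 s.
5. every block lies at rest in the lane and the rocker is level again (x of neck_block_1 in the frame of chute between -0.043 and 0.043 m and y of neck_block_1 in the frame of chute between 0.09 and 0.43 m and z of neck_block_1 in the frame of chute between 0.018 and 0.16 m and linear speed of each of neck_block_1, neck_block_2, neck_block_3, neck_block_4, neck_block_5 below 0.03 m/s and x of neck_block_2 in the frame of chute between -0.043 and 0.043 m and y of neck_block_2 in the frame of chute between 0.09 and 0.43 m and z of neck_block_2 in the frame of chute between 0.018 and 0.16 m and x of neck_block_3 in the frame of chute between -0.043 and 0.043 m and y of neck_block_3 in the frame of chute between 0.09 and 0.43 m and z of neck_block_3 in the frame of chute between 0.018 and 0.16 m and x of neck_block_4 in the frame of chute between -0.043 and 0.043 m and y of neck_block_4 in the frame of chute between 0.09 and 0.43 m and z of neck_block_4 in the frame of chute between 0.018 and 0.16 m and x of neck_block_5 in the frame of chute between -0.043 and 0.043 m and y of neck_block_5 in the frame of chute between 0.09 and 0.43 m and z of neck_block_5 in the frame of chute between 0.018 and 0.16 m and value of joint rocker below 0.04 rad), for 0.3 s.
6. the test button is pressed again (all of step 1), for 0.02 s.
At the end, for the whole second after the job is handed in: every block present lies at rest (under 0.03 m/s) in the lane (its origin between the lane's sides and between the rocker's lip and the stop wall), the rocker is level (under 0.04 rad), and the lever is down (over 1.3 rad) (all of step 5 and value of joint trip_lever above 1.3 rad); the robot touches nothing.
It fails at once if the hand pushes the rocker (over 3 N) (contact force between rocker and the arm above 3 N or contact force between rocker and the fingers above 3 N).
It fails at once if a block is held over the lane ((contact force between neck_block_1 and the fingers above 1 N and x of neck_block_1 in the frame of chute between -0.05 and 0.05 m and y of neck_block_1 in the frame of chute between 0.13 and 0.41 m) or (contact force between neck_block_2 and the fingers above 1 N and x of neck_block_2 in the frame of chute between -0.05 and 0.05 m and y of neck_block_2 in the frame of chute between 0.13 and 0.41 m) or (contact force between neck_block_3 and the fingers above 1 N and x of neck_block_3 in the frame of chute between -0.05 and 0.05 m and y of neck_block_3 in the frame of chute between 0.13 and 0.41 m) or (contact force between neck_block_4 and the fingers above 1 N and x of neck_block_4 in the frame of chute between -0.05 and 0.05 m and y of neck_block_4 in the frame of chute between 0.13 and 0.41 m) or (contact force between neck_block_5 and the fingers above 1 N and x of neck_block_5 in the frame of chute between -0.05 and 0.05 m and y of neck_block_5 in the frame of chute between 0.13 and 0.41 m)).
Of neck_block_1, neck_block_2, neck_block_3, neck_block_4, neck_block_5 only 3 to 5 are there at a start; the rules pass over those that are not, and their reading is None.
At some moment in a run one of neck_block_1, neck_block_2, neck_block_3, neck_block_4, neck_block_5 may be knocked a few centimetres aside while the robot is not near it.
Once in a run the grip may slacken for a moment while it holds something.
It also fails if it takes over 210 s, if anything falls off the work surface, if the arm or the gripper's body presses on something with over 40 N, if the wrist force passes 120 N, or if a joint passes its speed limit or range.

ROBOT

A 7-joint arm with a two-finger parallel gripper is mounted at the origin on a cart in front of the work surface, level with it; the furniture and walls round the work are solid. World frame = base frame: x ahead of the robot, y to its left, z up, the work surface at z = 0. Lengths are in m, angles in degrees, forces in N, time in s.
With the tool pointing down it reaches from about 0.35 to 0.775 m from the base axis. Payload 3.1 kg.
Tool frame: the origin (TCP) lies at the centre of the arm's flange, where the gripper is bolted on; the fingertips stand 173 mm ahead of it and the grasp point (between the pads) lies 155 mm ahead of it; z points along the fingers, y is the line along which they close (so a half turn about z gives the same grasp; the last joint's range is limited). The gripper opens to 85 mm and grips with 20 to 120 N. Pads are 22 mm wide; open, the fingers measure 114 mm over their backs; the gripper's body (76 mm by 85 mm) begins 54 mm behind the grasp point. The pads swing forward as they close: fully open they stand 13 mm farther back than shut.
Start: joints at [-67.133, 17.813, 0.802, 86.603, -0.252, 75.585, -1.558], TCP at [0.235, 0.497, 0.405] pointing down, gripper open.
Joint ranges: [-154.91, 154.91], [-16.99, 109.72], [-72.82, 74.43], [7.12, 147.25], [-82.49, 262.49], [11.32, 116.49], [-174.64, 174.64]. Speed limits (degrees/s): [159.86, 159.86, 180, 180, 180, 180, 180].

INTERFACE

Orientations are given as a 3x3 rotation matrix whose columns are the frame's x, y, z axes.
In Python, from workcell import sense, snapshot, sign_off, search_frame, silhouettes gives the robot as it stands. The module is installed in compiled form; this text tells all that it offers.
- The arm moves only by the tool step_arm, never from a script. Its argument "motion" is a list of rows, each a list of 2 entries, a list of its own where there are three numbers: the shift along the tool's x, y, z in parts of the range, where 1.0 means 0.75 m, then the turn, a rotation vector about the tool's x, y, z in fractions of the full range, 1 being 180 degrees. In form: [[[tx, ty, tz], [ax, ay, az]], ...]. A call has 1 to 20 rows; each row is the pose to reach, as a shift and turn from the pose commanded when the call began, along the tool's axes at that moment; what a row does not reach only later rows make up. A row lasts 1/10 s, in which the tool goes at most 50 mm and 8.59 degrees, less where a joint would pass 70% of its speed; a pose out of reach is approached as far as the arm can. Shift and turn numbers lie between -1 and 1, and a call with a number outside is refused. A call with a gripper value outside its range is refused whole. "hand" is the opening, from 0 (shut) to 1 (fully open), set as the call begins (left out, the last holds). The fingers move at their own pace and stop on an object; "newtons" is the grip in N (left out, the last holds). Time passes only in rows, so rows that repeat a pose let the fingers close. It gives the time, the measured TCP pose, the force, the opening and the grip force at its end, in the units of the state.
- sense(): the state, without advancing time (a new reading comes with each control period).
- snapshot(name): name is "side" or "top" or "wrist"; returns a dict with "img" (384x512x3 uint8, red, green, blue), "mtx" (3x3 intrinsics, pixels), "world_from_camera" (4x4, takes a point from camera to world coordinates). Camera axes: x right, y up, looking along -z (the intrinsics and any distortion apply to the point x, -y, -z); pixel columns grow to the right and rows downward; lengths in m; the calibration is good to about 2 mm. A picture is of the moment at which its call begins. There is no depth.
- sign_off(): hands the job in; it is judged then, once.
Trained networks look in a picture, given as the dict that the camera call returned (one of the last four; its "shot" number tells which), for a name from the list of things; names that differ only in an ending like _2 or _b are one class to them, and where a whole thing is asked for, a point or a joint stands for the part that bears it (a point fixed in the world has none). Each returns a list of dicts, best first, with "conf" (0 to 1); they miss things now and then, are a little off and sometimes report something else, mostly with a low value. They report only what shows in the picture. A call takes as long as a camera call. They do not tell look-alikes from the thing itself.
- search_frame(target, picture): "location" ([x, y, z] in m, in the coordinates of the camera as it stood for that picture, good to about 4 mm: the middle of the surface that is visible of it).
- silhouettes(target, picture): "pixels" (384x512 bool, what is visible of it).
The state is a dict: "clock": time; "joints": joint angles; "joint_vel": joint speeds; "joint_efforts": joint torques, N m; "ee_pos": TCP position; "orientation": TCP orientation; "force": force on the tool from outside, world axes, zero at the start; "moment": the same for the moment, N m; "gripper_width": opening from 0.0 (shut) to 1.0 (fully open); "finger_force": force on a finger pad.
Only numpy, scipy, OpenCV 4.12 (cv2) and the standard library are available. Lean on these libraries where they do the work, as an engineer would, in place of code of your own. Each camera call takes 0.05 s, during which the arm holds its last target. There are 200 camera calls.

## Working session

There is one attempt and no reset: what is moved stays moved. The work goes in short steps, Python scripts to look and compute and a tool call to move; the robot and the scene stay as the last step left them, time stands still between calls to the robot, and variables do not carry over. Pictures are saved under pics/ and viewed, at most 17 in all, crops included, and the job is handed in when it is done.

Besides the shell and the picture viewer there is one more tool, called after "Request:" as name(argument=value, ...) on one line, values as JSON. step_arm: Moves the arm, as the interface text tells. Its arguments: {"type":"object","properties":{"motion":{"type":"array"},"hand":{"type":"number"},"newtons":{"type":"number"}},"required":["motion"]}

```bash
mkdir -p pics
cat > h.py <<'E'
import numpy as np, cv2
from workcell import sense, snapshot, sign_off, search_frame, silhouettes
def save(p,n): cv2.imwrite(f'pics/{n}.png',cv2.cvtColor(p['img'],cv2.COLOR_RGB2BGR))
def w(p,c): T=p['world_from_camera']; return T[:3,:3]@np.array(c)+T[:3,3]
def px(p,u,v,z):
    T=p['world_from_camera'];d=np.linalg.inv(p['mtx'])@[u,v,1.];d=T[:3,:3]@[d[0],-d[1],-d[2]];o=T[:3,3]
    return o+d*(z-o[2])/d[2]
def proj(p,X):
    T=p['world_from_camera'];c=T[:3,:3].T@(np.array(X)-T[:3,3]);q=p['mtx']@[c[0],-c[1],-c[2]];return q[:2]/q[2]
E
cat > a.py <<'E'
from h import *
np.set_printoptions(precision=4,suppress=True)
s=sense();print(s['ee_pos'],s['orientation'],s['clock'],s['force'],s['gripper_width'])
for n in ['top','side']:
    p=snapshot(n);save(p,n+'0');print(n,p['world_from_camera'],p['mtx'])
    for t in ['neck_block_1','chute','rocker','test_button','button_top','lever_handle','trip_lever','load_spot','lane_mid']:
        for r in search_frame(t,p): 
            W=w(p,r['location']);print(t,round(r['conf'],2),W,proj(p,W))
E
python3 a.py
```

```text
[0.2345 0.4971 0.4036] [[-0.9044  0.4266 -0.001 ]
 [ 0.4266  0.9044 -0.0022]
 [-0.0001 -0.0024 -1.    ]] 0.0 [ 0.4324 -0.827   0.2795] 1.000393703585956
top [[ 0.0185  0.9811 -0.1927  0.2884]
 [-0.9996  0.0224  0.0181  0.0448]
 [ 0.022   0.1923  0.9811  1.3059]
 [ 0.      0.      0.      1.    ]] [[368.3959   0.     256.6331]
 [  0.     368.3959 195.9547]
 [  0.       0.       1.    ]]
neck_block_1 0.84 [ 0.6426 -0.1436  0.043 ] [303.6032 167.7334]
neck_block_1 0.82 [ 0.4233 -0.1387  0.0365] [302.2961 229.4505]
neck_block_1 0.67 [ 0.3803 -0.0389  0.0362] [273.3506 241.3599]
neck_block_1 0.63 [ 0.5165 -0.2126  0.0383] [323.2306 203.3101]
neck_block_1 0.59 [ 0.5966 -0.3295  0.0348] [355.3246 182.0684]
neck_block_1 0.55 [ 0.4193 -0.3551  0.0383] [364.669  231.8416]
chute 0.68 [0.5578 0.2561 0.0727] [188.2782 186.6123]
rocker 0.78 [0.5839 0.1607 0.1508] [214.5219 174.1549]
test_button 0.4 [0.4746 0.1344 0.1336] [221.8248 208.6463]
button_top 0.53 [0.47   0.1336 0.1366] [221.9312 209.9042]
lever_handle 0.66 [0.4931 0.1872 0.1708] [204.2476 200.5337]
trip_lever 0.43 [0.4902 0.1866 0.175 ] 
[... 581 characters left out ...]
[ 0.5908 -0.3176  0.0268] [250.8441 155.9387]
neck_block_1 0.52 [ 0.4229 -0.3424  0.0233] [292.6506 155.7825]
neck_block_1 0.46 [ 0.5157 -0.2092  0.0242] [267.3217 171.4467]
neck_block_1 0.29 [0.5086 0.193  0.1656] [260.0918 201.281 ]
chute 0.82 [0.5656 0.3287 0.0581] [235.7283 257.9055]
rocker 0.63 [0.5785 0.1764 0.1462] [237.5631 202.0391]
test_button 0.31 [ 0.591  -0.319   0.0257] [250.8501 156.0187]
button_top 0.48 [0.5681 0.3287 0.0589] [234.8872 257.6365]
lever_handle 0.65 [0.5104 0.1924 0.1648] [259.5172 201.3384]
trip_lever 0.51 [0.5084 0.1908 0.1665] [260.2237 200.596 ]
load_spot 0.85 [0.5765 0.1747 0.1466] [238.3033 201.6331]
lane_mid 0.83 [0.5646 0.3303 0.0602] [236.0035 257.7537]
```

View pics/top0.png

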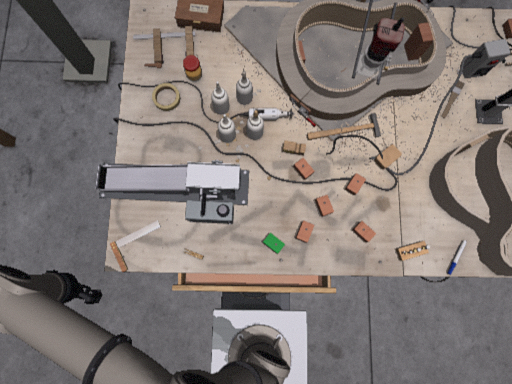

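View pics/side0.png

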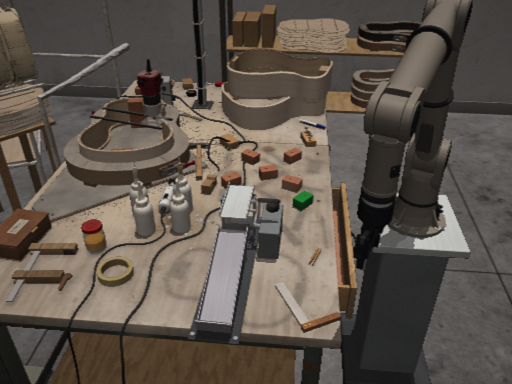

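The top view shows five reddish blocks, at pixels (303,168), (302,230), (324,205), (355,184) and (364,231). The green decoy is at (273,242). The chute runs from (100,180) to (245,185), with the box, button and lever at (212,207). The side view agrees. Next I'll take the wrist camera over the chute.

The manual's scale: shifts go in shares of 0.75 m and turns go in shares of 180 degrees. Converting my numbers, -0.394 m / 0.75 = -0.5253, -0.143 m / 0.75 = -0.1907, -25.3 degrees / 180 = -0.1406.

Request:
step_arm(motion=[[[-0.5253,-0.1907,-0.088],[0,0,-0.1406]],[[-0.5253,-0.1907,-0.088],[0,0,-0.1406]],[[-0.5253,-0.1907,-0.088],[0,0,-0.1406]],[[-0.5253,-0.1907,-0.088],[0,0,-0.1406]],[[-0.5253,-0.1907,-0.088],[0,0,-0.1406]],[[-0.5253,-0.1907,-0.088],[0,0,-0.1406]],[[-0.5253,-0.1907,-0.088],[0,0,-0.1406]],[[-0.5253,-0.1907,-0.088],[0,0,-0.1406]],[[-0.5253,-0.1907,-0.088],[0,0,-0.1406]],[[-0.5253,-0.1907,-0.088],[0,0,-0.1406]],[[-0.5253,-0.1907,-0.088],[0,0,-0.1406]],[[-0.5253,-0.1907,-0.088],[0,0,-0.1406]]])

```text
clock: 2.2
ee_pos: [0.5291, 0.2016, 0.4704]
orientation: [[-1.0, -0.003, -0.001], [-0.003, 1.0, 0.001], [0.001, 0.001, -1.0]]
force: [-0.1, 0.1, 0.0]
gripper_width: 1.001
finger_force: 0.0
```

```bash
cat > b.py <<'E'
from h import *
import sys
np.set_printoptions(precision=4,suppress=True)
s=sense();print(s['ee_pos'],s['orientation'],s['clock'],s['joints'])
p=snapshot('wrist');save(p,sys.argv[1]);print(p['world_from_camera'],p['mtx'])
for t in sys.argv[2:]:
    for r in search_frame(t,p): 
            W=w(p,r['location']);print(t,round(r['conf'],2),W,proj(p,W))
    for r in silhouettes(t,p)[:2]:
        m=r['pixels'].astype(np.uint8);q=cv2.minAreaRect(np.argwhere(m)[:,::-1].astype(np.float32));print('  sil',round(r['conf'],2),m.sum(),q)
E
python3 b.py w1 chute rocker test_button lever_handle
```

```text
[0.5291 0.2016 0.4704] [[-1.     -0.0035 -0.0013]
 [-0.0035  1.      0.0012]
 [ 0.0013  0.0012 -1.    ]] 2.2 [-30.7633  18.4557  11.4406  76.9438  -3.7018  85.002   70.6295]
[[-0.0034 -0.9527 -0.304   0.4506]
 [ 1.     -0.003  -0.0019  0.2014]
 [ 0.0009 -0.304   0.9527  0.4397]
 [ 0.      0.      0.      1.    ]] [[326.8567   0.     257.7709]
 [  0.     326.8567 192.7599]
 [  0.       0.       1.    ]]
chute 0.86 [0.5567 0.2218 0.1021] [275.9655 191.3745]
  sil 0.93 51816 ((318.1927490234375, 181.48818969726562), (389.5196533203125, 197.50779724121094), 2.2025980949401855)
rocker 0.67 [0.5814 0.169  0.1408] [224.3297 226.7046]
  sil 0.94 14818 ((216.5, 219.5), (107.0, 187.0), 90.0)
test_button 0.59 [0.47   0.1299 0.1351] [178.3756 110.7144]
  sil 0.96 809 ((181.0, 114.0), (30.0, 32.0), 90.0)
  sil 0.65 51987 ((318.6535949707031, 181.5059051513672), (388.5972595214844, 197.50779724121094), 2.2025980949401855)
lever_handle 0.85 [0.4874 0.1828 0.1747] [234.2114 136.3411]
  sil 0.62 1722 ((246.88929748535156, 129.79238891601562), (50.911685943603516, 85.3519515991211), 16.927513122558594)
```

View pics/w1.png

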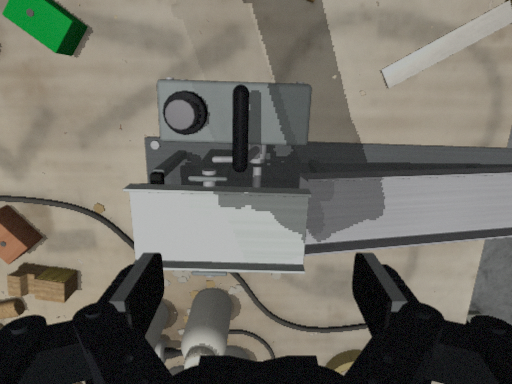

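```bash
cat > c.py <<'E'
from h import *
np.set_printoptions(precision=4,suppress=True)
p=snapshot('wrist')
im=cv2.cvtColor(p['img'],cv2.COLOR_RGB2BGR);c=im[70:280,120:330];cv2.imwrite('pics/crop1.png',cv2.resize(c,None,fx=2.8,fy=2.8,interpolation=cv2.INTER_CUBIC))
m=[r for r in silhouettes('test_button',p)][0]['pixels'];v,u=np.argwhere(m).mean(0);print('btn',u,v,px(p,u,v,.134))
m=[r for r in silhouettes('rocker',p)][0]['pixels'].astype(np.uint8)
cn=max(cv2.findContours(m,0,1)[0],key=cv2.contourArea);print(cv2.approxPolyDP(cn,4,True)[:,0])
p=snapshot('top')
m=[r for r in silhouettes('test_button',p)][0]['pixels'];v,u=np.argwhere(m).mean(0);print('btn top',m.sum(),u,v,px(p,u,v,.134))
E
python3 c.py
```

```text
btn 182.65667915106118 112.1210986267166 [0.4723 0.1319 0.134 ]
[[311 190]
 [264 186]
 [258 163]
 [251 186]
 [216 180]
 [133 182]
 [125 188]
 [131 191]
 [137 258]
 [143 251]
 [157 251]
 [165 269]
 [305 271]]
btn top 3896 174.69096509240245 185.38424024640656 [0.5475 0.2897 0.134 ]
```

View pics/crop1.png

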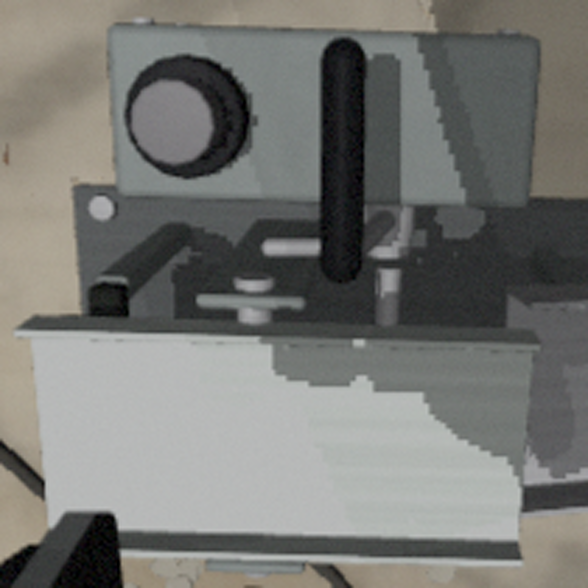

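```bash
cat > d.py <<'E'
from h import *
np.set_printoptions(precision=4,suppress=True)
p=snapshot('wrist')
for n,x,y,z in [('fenceNL',18,331,.16),('fenceNR',539,346,.16),('fenceFL',120,552,.16),('fenceFR',520,559,.16),('boxL',110,26,.1),('boxR',539,38,.1),('boxBL',118,192,.1),('boxBR',530,204,.1),('btn',173,121,.134),('hEnd',343,40,.169),('hIn',341,282,.169)]:
    print(n,px(p,120+x/2.8,70+y/2.8,z))
E
python3 d.py
```

```text
fenceNL [0.537  0.0824 0.16  ]
fenceNR [0.5419 0.2493 0.16  ]
fenceFL [0.6171 0.108  0.16  ]
fenceFR [0.6197 0.2467 0.16  ]
boxL [0.4434 0.1032 0.1   ]
boxR [0.4473 0.2539 0.1   ]
boxBL [0.5015 0.1008 0.1   ]
boxBR [0.5058 0.2536 0.1   ]
btn [0.4734 0.1307 0.134 ]
hEnd [0.4487 0.188  0.169 ]
hIn [0.5186 0.1864 0.169 ]
```

The crop shows the button top at (182,113), the handle axis at u≈242 and the fence edges. That puts the chute origin near (0.579, 0.155) with a yaw of about -1.6°, and the box, rocker and handle all agree with it. Next I'll press the button.

To row units: 0.17 m / 0.75 = 0.2267, 0.15 m / 0.75 = 0.2, 1.8 degrees / 180 = 0.01.

Request:
step_arm(motion=[[[0.0747,-0.0973,0],[0,0,0.01]],[[0.0747,-0.0973,0],[0,0,0.01]],[[0.0747,-0.0973,0],[0,0,0.01]],[[0.0747,-0.0973,0.0667],[0,0,0.01]],[[0.0747,-0.0973,0.1333],[0,0,0.01]],[[0.0747,-0.0973,0.1733],[0,0,0.01]],[[0.0747,-0.0973,0.2],[0,0,0.01]],[[0.0747,-0.0973,0.2107],[0,0,0.01]],[[0.0747,-0.0973,0.216],[0,0,0.01]],[[0.0747,-0.0973,0.2213],[0,0,0.01]],[[0.0747,-0.0973,0.2267],[0,0,0.01]],[[0.0747,-0.0973,0.2267],[0,0,0.01]]], hand=0, newtons=20)

```text
clock: 4.15
ee_pos: [0.4745, 0.1273, 0.3016]
orientation: [[-1.0, 0.03, 0.002], [0.03, 1.0, 0.001], [-0.002, 0.001, -1.0]]
force: [-0.4, 0.4, 3.1]
gripper_width: -0.004
finger_force: 1.5
```

To row units: -0.15 m / 0.75 = -0.2, -0.1 m / 0.75 = -0.1333.

Request:
step_arm(motion=[[[0,0,-0.0667],[0,0,0]],[[0,0,-0.1333],[0,0,0]],[[0,0,-0.2],[0,0,0]],[[0,0.0933,-0.2],[0,0,0]],[[0,0.0933,-0.2],[0,0,0]],[[0,0.0933,-0.2],[0,0,0]]], hand=1)

```text
clock: 4.75
ee_pos: [0.4754, 0.2014, 0.4512]
orientation: [[-1.0, 0.023, 0.001], [0.023, 1.0, 0.003], [-0.001, 0.003, -1.0]]
force: [-0.8, -0.4, -0.3]
gripper_width: 0.995
finger_force: 0.0
```

```bash
cat > e.py <<'E'
from h import *
np.set_printoptions(precision=4,suppress=True)
p=snapshot('top');im=cv2.cvtColor(p['img'],cv2.COLOR_RGB2BGR)[140:240,90:270];A=cv2.resize(im,(540,300),interpolation=cv2.INTER_CUBIC)
q=snapshot('wrist');im=cv2.cvtColor(q['img'],cv2.COLOR_RGB2BGR)[:300,100:500];B=cv2.resize(im,(400,300))
s=snapshot('side');C=cv2.resize(cv2.cvtColor(s['img'],cv2.COLOR_RGB2BGR)[170:290,190:320],(325,300))
cv2.imwrite('pics/drop.png',np.vstack([np.hstack([B,C]),np.hstack([A,np.zeros((300,185,3),np.uint8)])]))
s=sense();print(s['ee_pos'],s['clock'])
for r in search_frame('lever_handle',q): print(r['conf'],w(q,r['location']))
E
python3 e.py
```

```text
[0.4765 0.1959 0.4507] 4.9
0.94 [0.5072 0.2724 0.1188]
```

View pics/drop.png

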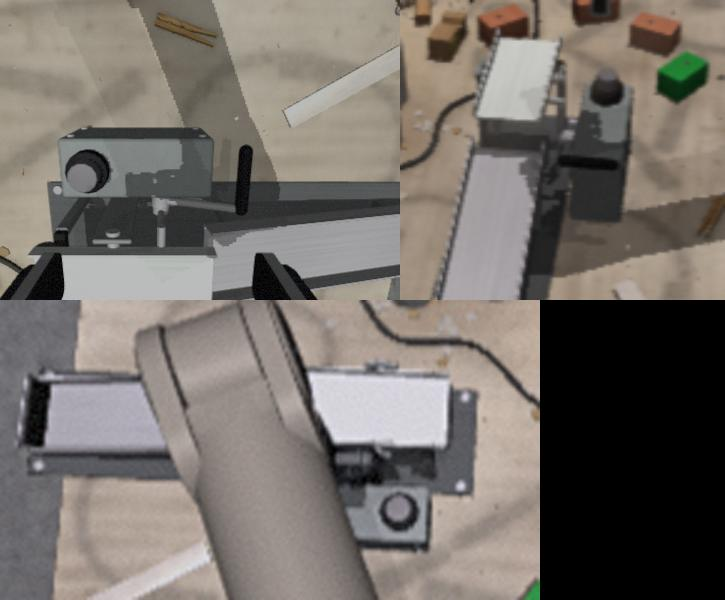

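The crops show the lever dropped: the handle now runs along (345,150)-(342,212) in the wrist view, past the end of the box. I'll grip it from above.

To row units: 0.175 m / 0.75 = 0.2333, 0.12 m / 0.75 = 0.16.

Request:
step_arm(motion=[[[0,0.0667,0],[0,0,0]],[[0,0.116,0.04],[0,0,0]],[[0,0.116,0.1067],[0,0,0]],[[0,0.116,0.16],[0,0,0]],[[0,0.116,0.2],[0,0,0]],[[0,0.116,0.22],[0,0,0]],[[0,0.116,0.2333],[0,0,0]],[[0,0.116,0.2333],[0,0,0]],[[0,0.116,0.2333],[0,0,0]],[[0,0.116,0.2333],[0,0,0]]], hand=0.45)

```text
clock: 5.95
ee_pos: [0.4796, 0.284, 0.2773]
orientation: [[-1.0, 0.031, 0.003], [0.031, 1.0, 0.002], [-0.003, 0.002, -1.0]]
force: [-0.1, 0.9, 0.5]
gripper_width: 0.452
finger_force: 0.0
```

```bash
python3 b.py w3 lever_handle | grep -v '^ \['
```

```text
[0.4796 0.284  0.2773] [[-0.9995  0.031   0.0027]
[[ 0.0311 -0.951  -0.3077  0.4012]
lever_handle 0.6 [0.4842 0.275  0.1201] [237.132  283.6157]
  sil 0.79 4464 ((209.252685546875, 316.95989990234375), (105.65513610839844, 225.61642456054688), 45.19554901123047)
```

View pics/w3.png

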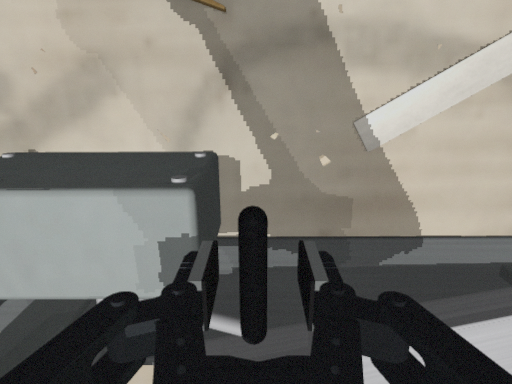

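The handle at (252, 207-340) is centred between the pads, which are at u≈212 and 305, so I'll close.

Request:
step_arm(motion=[[[0,0,0],[0,0,0]],[[0,0,0],[0,0,0]],[[0,0,0],[0,0,0]],[[0,0,0],[0,0,0]],[[0,0,0],[0,0,0]]], hand=0, newtons=20)

```text
clock: 6.6
ee_pos: [0.4791, 0.2825, 0.2761]
orientation: [[-1.0, 0.032, -0.0], [0.032, 0.999, -0.002], [0.0, -0.002, -1.0]]
force: [-0.6, -4.4, 5.9]
gripper_width: 0.14
finger_force: 21.4
```

```bash
python3 -c "
import numpy as np
for a in [70,62,54,46,38,30,22,14,6,-2,-7,-9]:
    r=np.radians(a);print(a,np.round(85*(np.sin(r)-np.sin(np.radians(70))),1),np.round(-85*(np.cos(r)-np.cos(np.radians(70))),1))"
```

```text
70 0.0 -0.0
62 -4.8 -10.8
54 -11.1 -20.9
46 -18.7 -30.0
38 -27.5 -37.9
30 -37.4 -44.5
22 -48.0 -49.7
14 -59.3 -53.4
6 -71.0 -55.5
-2 -82.8 -55.9
-7 -90.2 -55.3
-9 -93.2 -54.9
```

To row units: -0.093 m / 0.75 = -0.124, -0.09 m / 0.75 = -0.12.

Request:
step_arm(motion=[[[0,-0.0067,-0.0147],[0,0,0]],[[0,-0.0147,-0.028],[0,0,0]],[[0,-0.0253,-0.04],[0,0,0]],[[0,-0.0367,-0.0507],[0,0,0]],[[0,-0.05,-0.0593],[0,0,0]],[[0,-0.064,-0.0667],[0,0,0]],[[0,-0.0787,-0.0713],[0,0,0]],[[0,-0.0947,-0.074],[0,0,0]],[[0,-0.1107,-0.0747],[0,0,0]],[[0,-0.12,-0.0737],[0,0,0]],[[0,-0.124,-0.0733],[0,0,0]],[[0,-0.124,-0.0733],[0,0,0]],[[0,-0.124,-0.0733],[0,0,0]]])

```text
clock: 7.9
ee_pos: [0.4762, 0.1898, 0.3324]
orientation: [[-1.0, 0.031, 0.001], [0.031, 1.0, -0.0], [-0.001, -0.0, -1.0]]
force: [0.0, 0.7, 6.9]
gripper_width: 0.144
finger_force: 21.3
```

To row units: -0.15 m / 0.75 = -0.2, -0.02 m / 0.75 = -0.0267.

Request:
step_arm(motion=[[[0,0,0],[0,0,0]],[[0,0,0],[0,0,0]],[[0,0,0],[0,0,0]],[[0,0,-0.0267],[0,0,0]],[[0,0,-0.08],[0,0,0]],[[0,0,-0.1467],[0,0,0]],[[0,0,-0.2],[0,0,0]],[[0,0,-0.2],[0,0,0]]], hand=0.5)

```text
clock: 8.7
ee_pos: [0.4771, 0.1909, 0.487]
orientation: [[-0.999, 0.031, 0.011], [0.031, 1.0, 0.005], [-0.011, 0.005, -1.0]]
force: [0.7, -0.1, -0.2]
gripper_width: 0.502
finger_force: 0.0
```

```bash
cat > blk.py <<'E'
from h import *
import sys
np.set_printoptions(precision=4,suppress=True)
s=sense();print(s['ee_pos'],s['clock'],s['joints'])
p=snapshot('wrist')
for r in search_frame('lever_handle',p): print('handle',r['conf'],w(p,r['location']))
p=snapshot('top')
for r in silhouettes('neck_block_1',p):
    m=r['pixels'].astype(np.uint8)
    if r['conf']<.3 or m.sum()>600: continue
    col=p['img'][m>0].mean(0)
    # top face: brighter pixels
    v,u=np.argwhere(m).mean(0);c=px(p,u,v,.03)
    P=np.array([px(p,a,b,.036)[:2] for b,a in np.argwhere(m)])
    q=cv2.minAreaRect((P*1000).astype(np.float32))
    print(round(r['conf'],2),m.sum(),col.astype(int),(round(u),round(v)),c[:2],q)
E
python3 blk.py; python3 -c "
from h import *
p=snapshot('top');im=cv2.cvtColor(p['img'],cv2.COLOR_RGB2BGR)[140:260,190:400];cv2.imwrite('pics/t2.png',cv2.resize(im,None,fx=3.8,fy=3.8,interpolation=cv2.INTER_CUBIC))"
```

```text
[0.4771 0.1909 0.487 ] 8.7 [-32.0269  11.4339  10.235   83.5618  -2.037   84.4744  66.4123]
handle 0.55 [0.4893 0.1826 0.172 ]
0.84 274 [156 109  90] (304, 168) [ 0.6455 -0.1454] ((643.8302612304688, -144.22323608398438), (69.16403198242188, 54.902488708496094), 44.46343994140625)
0.82 239 [ 55 143  74] (273, 242) [ 0.3775 -0.0381] ((376.7391052246094, -38.21409606933594), (64.41908264160156, 44.61411666870117), 52.184261322021484)
0.77 297 [162 115  96] (304, 231) [ 0.4189 -0.1473] ((418.39453125, -146.43519592285156), (49.04277420043945, 75.78787994384766), 71.10338592529297)
0.7 255 [157 108  89] (355, 183) [ 0.5931 -0.3287] ((591.290771484375, -327.1236267089844), (44.741371154785156, 76.36614990234375), 57.26801681518555)
0.53 319 [149 105  88] (363, 230) [ 0.425  -0.3507] ((423.92950439453125, -348.2803649902344), (77.06548309326172, 53.86038589477539), 47.40986251831055)
0.52 268 [157 108  89] (324, 205) [ 0.5124 -0.2159] ((511.6051940917969, -214.7649383544922), (67.77667999267578, 50.484737396240234), 20.735733032226562)
```

View pics/t2.png

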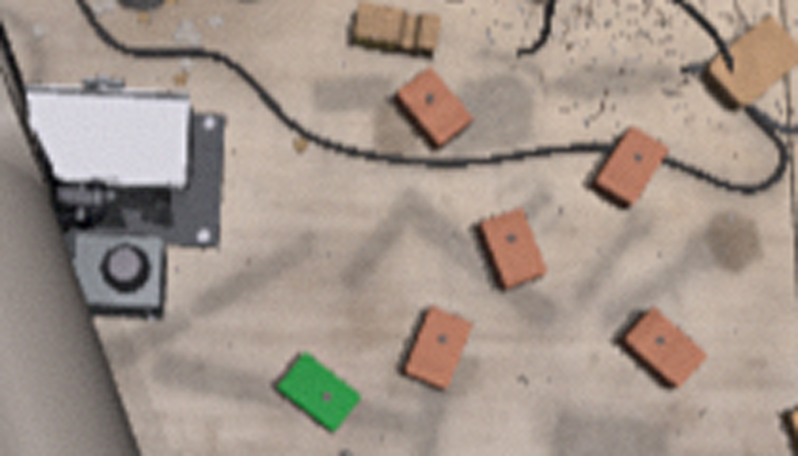

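The crop shows the lever up again (handle found at z≈0.172) and five red blocks clear of each other, with the green one apart. Now a helper that fits a box model to a block's mask and works out the moves.

```bash
cat > f.py <<'E'
from h import *
import sys
from scipy.optimize import minimize
np.set_printoptions(precision=4,suppress=True)
def fit(p,m,x,y,z0=0.):
    B=np.array([[a,b,c] for a in(-.033,.033) for b in(-.021,.021) for c in(0,.036)])
    def mask(q):
        c,s=np.cos(q[2]),np.sin(q[2]);W=B@np.array([[c,s,0],[-s,c,0],[0,0,1]])+[q[0],q[1],z0]
        h=cv2.convexHull(np.array([proj(p,X) for X in W],np.float32))
        o=np.zeros(m.shape,np.uint8);cv2.fillConvexPoly(o,np.round(h*16).astype(np.int32),255,cv2.LINE_AA,4);return o/255.
    def cost(q): o=mask(q);return 1-np.minimum(o,m).sum()/np.maximum(o,m).sum()
    best=None
    for t in np.arange(0,np.pi,np.pi/6):
        r=minimize(cost,[x,y,t],method='Nelder-Mead',options=dict(initial_simplex=[[x,y,t],[x+.01,y,t],[x,y+.01,t],[x,y,t+.3]],xatol=1e-4,fatol=1e-4))
        if best is None or r.fun<best.fun: best=r
    return best.x,1-best.fun
def blocks(p,z0=0.):
    out=[]
    for r in silhouettes('neck_block_1',p):
        m=r['pixels'];c=p['img'][m].mean(0)
        if r['conf']<.3 or c[0]<c[1]+20: continue
        v,u=np.argwhere(m).mean(0);g=px(p,u,v,z0+.02)
        q,iou=fit(p,m.astype(float),g[0],g[1],z0);out.append((q[0],q[1],np.degrees(q[2])%180,iou,r['conf'],int(m.sum())))
    return out
def plan(s,x,y,z,yaw):
    """shift and turn, tool axes, from the present pose to tool down at x,y,z, tool x at world angle yaw mod 180"""
    R=s['orientation'];cur=np.degrees(np.arctan2(R[1,0],R[0,0]));az=np.degrees(np.arctan2(y,x))
    c=[yaw+180*k for k in(-1,0,1,2) if abs(yaw+180*k-az-90)<150]
    yw=min(c,key=lambda a:abs(a-178.4));t=-(yw-cur);t=(t+180)%360-180
    d=np.array([x,y,z])-s['ee_pos'];print('  shift',R.T@d,'turn z',round(t,1),'j7~',round(yw-az-90))
    # tilt to correct: rotation taking tool z to straight down, in tool axes
    print('  tilt',np.degrees(np.cross([0,0,1.],R.T@[0,0,-1.])))
E
cat > top.py <<'E'
from f import *
s=sense();p=snapshot('top')
for b in blocks(p): print(np.array(b)); plan(s,b[0],b[1],.36,b[2])
E
python3 top.py
```

```text
[  0.5149  -0.218   23.2677   0.771    0.85   243.    ]
  shift [-0.0523 -0.4071  0.1193] turn z -25.0 j7~ 136
  tilt [-0.115  -0.2184  0.    ]
[  0.4253  -0.3556  44.5144   0.8722   0.82   296.    ]
  shift [ 0.0331 -0.5475  0.1199] turn z 133.7 j7~ -6
  tilt [-0.115  -0.2184  0.    ]
[  0.6476  -0.145   41.0598   0.8861   0.67   274.    ]
  shift [-0.1827 -0.3301  0.1186] turn z -42.8 j7~ 144
  tilt [-0.115  -0.2184  0.    ]
[  0.5957  -0.332  143.1803   0.8361   0.55   257.    ]
  shift [-0.1365 -0.5187  0.1192] turn z 35.1 j7~ 82
  tilt [-0.115  -0.2184  0.    ]
[  0.4197  -0.149  152.6807   0.8344   0.5    254.    ]
  shift [ 0.045  -0.3411  0.1195] turn z 25.6 j7~ 82
  tilt [-0.115  -0.2184  0.    ]
```

To row units: -0.341 m / 0.75 = -0.4547, 0.12 m / 0.75 = 0.16, 25.6 degrees / 180 = 0.1422.

Request:
step_arm(motion=[[[0.0133,-0.0667,0],[0,0,0.0444]],[[0.0267,-0.1333,0],[0,0,0.0889]],[[0.06,-0.4547,0.16],[0,0,0.1422]],[[0.06,-0.4547,0.16],[0,0,0.1422]],[[0.06,-0.4547,0.16],[0,0,0.1422]],[[0.06,-0.4547,0.16],[0,0,0.1422]],[[0.06,-0.4547,0.16],[0,0,0.1422]],[[0.06,-0.4547,0.16],[0,0,0.1422]],[[0.06,-0.4547,0.16],[0,0,0.1422]],[[0.06,-0.4547,0.16],[0,0,0.1422]],[[0.06,-0.4547,0.16],[0,0,0.1422]]], hand=1)

```text
clock: 10.15
ee_pos: [0.4212, -0.1469, 0.3609]
orientation: [[-0.89, 0.457, 0.001], [0.457, 0.89, 0.001], [-0.0, 0.001, -1.0]]
force: [0.3, 0.5, -0.1]
gripper_width: 0.997
finger_force: 0.0
```

```bash
cat > wr.py <<'E'
from f import *
s=sense();p=snapshot('wrist');s=sense();save(p,sys.argv[1]);print(s['ee_pos'],s['clock'])
for b in blocks(p):
    print(np.array(b))
    if np.hypot(*(np.array(b[:2])-s['ee_pos'][:2]))<.08: plan(s,b[0],b[1],.178,b[2])
E
python3 wr.py w4
```

```text
[ 0.4213 -0.1469  0.3611] 10.2
[   0.5931   -0.3388  140.3837    0.6475    0.75   1310.    ]
[   0.4185   -0.152   157.9499    0.9278    0.72   3253.    ]
  shift [ 0.0002 -0.006   0.183 ] turn z -5.1 j7~ 88
  tilt [ 0.0534  0.0315 -0.    ]
[   0.6457   -0.1513   33.4033    0.7492    0.67   2499.    ]
[   0.5127   -0.2227   19.2919    0.9288    0.65   3240.    ]
[   0.4232   -0.3605   46.967     0.9215    0.64   3795.    ]
```

View pics/w4.png

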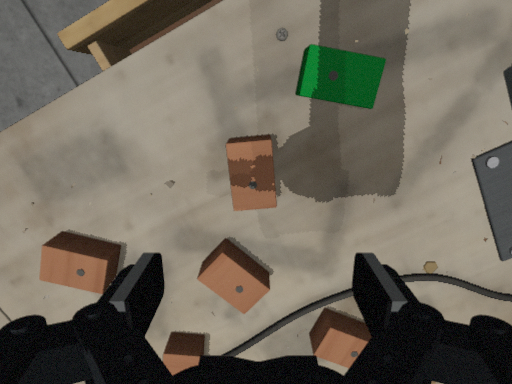

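The wrist view shows the target block at (252,172), nearly aligned with the tool, which matches the fit (turn -5°). I'll descend and grip.

To row units: 0.183 m / 0.75 = 0.244, -0.006 m / 0.75 = -0.008, -5 degrees / 180 = -0.0278.

Request:
step_arm(motion=[[[0,-0.008,0.0533],[0,0,-0.0278]],[[0,-0.008,0.12],[0,0,-0.0278]],[[0,-0.008,0.18],[0,0,-0.0278]],[[0,-0.008,0.22],[0,0,-0.0278]],[[0,-0.008,0.24],[0,0,-0.0278]],[[0,-0.008,0.244],[0,0,-0.0278]],[[0,-0.008,0.244],[0,0,-0.0278]]])

```text
clock: 10.95
ee_pos: [0.4184, -0.1532, 0.1779]
orientation: [[-0.926, 0.379, 0.0], [0.379, 0.926, 0.0], [-0.0, 0.0, -1.0]]
force: [0.3, 0.4, 1.2]
gripper_width: 0.996
finger_force: 0.0
```

To row units: -0.22 m / 0.75 = -0.2933, -0.2 m / 0.75 = -0.2667.

Request:
step_arm(motion=[[[0,0,0],[0,0,0]],[[0,0,0],[0,0,0]],[[0,0,0],[0,0,0]],[[0,0,0],[0,0,0]],[[0,0,-0.0667],[0,0,0]],[[0,0,-0.1333],[0,0,0]],[[0,0,-0.2],[0,0,0]],[[0,0,-0.2667],[0,0,0]],[[0,0,-0.2933],[0,0,0]],[[0,0,-0.2933],[0,0,0]]], hand=0, newtons=40)

```text
clock: 11.95
ee_pos: [0.4187, -0.1545, 0.4014]
orientation: [[-0.925, 0.38, 0.009], [0.38, 0.925, -0.001], [-0.008, 0.002, -1.0]]
force: [0.1, -0.8, -0.9]
gripper_width: 0.485
finger_force: 41.4
```

```bash
cat > held.py <<'E'
from f import *
# measure held block: silhouette fit at its height, then plan to load spot
s=sense();p=snapshot('wrist');s=sense();save(p,sys.argv[1]);print(s['ee_pos'],s['clock'],s['gripper_width'],s['finger_force'])
O=np.array([.579,.155]);R=s['orientation'];xy=s['ee_pos'][:2];z0=s['ee_pos'][2]-.178
for r in silhouettes('neck_block_1',p):
    m=r['pixels'];
    if m.sum()<300: continue
    v,u=np.argwhere(m).mean(0);g=px(p,u,v,z0+.02)
    if np.hypot(*(g[:2]-xy))>.06: continue
    P=np.array([px(p,b,a,z0+.036) for a,b in np.argwhere(m)])-s['ee_pos'];t=P@R
    q,iou=fit(p,m.astype(float),xy[0],xy[1],z0);d=R.T[:2,:2]@(q[:2]-xy)
    print('held',r['conf'],m.sum(),'tool-x range',np.percentile(t[:,0],[1,99]),'y',np.percentile(t[:,1],[1,99]),'fit off tool',d,'iou',iou,'yaw',np.degrees(q[2])%180,'tool',np.degrees(np.arctan2(R[1,0],R[0,0]))%180)
a=np.radians(-1.6);t=O+np.array([[np.cos(a),-np.sin(a)],[np.sin(a),np.cos(a)]])@[0,.043]
print('goal xy',t);plan(s,t[0],t[1],.40,178.4)
E
python3 held.py h1
```

```text
[ 0.4179 -0.1541  0.3988] 12.0 0.4846862872297312 41.39749825000763
held 0.92 17515 tool-x range [-0.0333  0.042 ] y [-0.0208  0.0202] fit off tool [-0.002  -0.0001] iou 0.9783067703813317 yaw 157.61917384867178 tool 157.65073978085817
goal xy [0.5802 0.198 ]
  shift [-0.0163  0.3873 -0.0007] turn z -20.7 j7~ 70
  tilt [ 0.0644  0.1813 -0.    ]
```

To row units: 0.387 m / 0.75 = 0.516, -0.014 m / 0.75 = -0.0187, -20.7 degrees / 180 = -0.115.

Request:
step_arm(motion=[[[-0.0187,0.516,0],[0,0,-0.115]],[[-0.0187,0.516,0],[0,0,-0.115]],[[-0.0187,0.516,0],[0,0,-0.115]],[[-0.0187,0.516,0],[0,0,-0.115]],[[-0.0187,0.516,0],[0,0,-0.115]],[[-0.0187,0.516,0],[0,0,-0.115]],[[-0.0187,0.516,0],[0,0,-0.115]],[[-0.0187,0.516,0],[0,0,-0.115]],[[-0.0187,0.516,0],[0,0,-0.115]],[[-0.0187,0.516,0],[0,0,-0.115]],[[-0.0187,0.516,0],[0,0,-0.115]]])

```text
clock: 13.15
ee_pos: [0.5777, 0.1968, 0.3959]
orientation: [[-1.0, 0.031, -0.003], [0.031, 1.0, -0.003], [0.003, -0.003, -1.0]]
force: [0.2, -0.9, -0.7]
gripper_width: 0.484
finger_force: 41.3
```

```bash
python3 held.py h2
```

```text
[0.5778 0.1965 0.3966] 13.2 0.4829173262388609 41.32715106010437
held 0.87 17424 tool-x range [-0.0275  0.0447] y [-0.0198  0.02  ] fit off tool [ 0.002  -0.0003] iou 0.9260171272068904 yaw 178.4855999503746 tool 178.1604632068998
goal xy [0.5802 0.198 ]
  shift [-0.0023  0.0015 -0.0034] turn z -0.2 j7~ 70
  tilt [-0.126  -0.1183  0.    ]
```

View pics/h2.png

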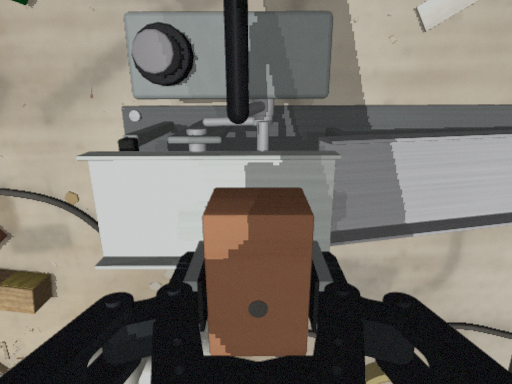

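The block sits centred over the deck, with its near face at (258,195) inside the fences and the tool square to the chute. I'll lower it.

To row units: 0.069 m / 0.75 = 0.092, 0.001 m / 0.75 = 0.0013.

Request:
step_arm(motion=[[[-0.0027,0.0013,0.04],[0,0,0]],[[-0.0027,0.0013,0.0667],[0,0,0]],[[-0.0027,0.0013,0.08],[0,0,0]],[[-0.0027,0.0013,0.088],[0,0,0]],[[-0.0027,0.0013,0.0907],[0,0,0]],[[-0.0027,0.0013,0.092],[0,0,0]],[[-0.0027,0.0013,0.092],[0,0,0]]])

```text
clock: 13.95
ee_pos: [0.5803, 0.1997, 0.3297]
orientation: [[-1.0, 0.029, 0.002], [0.029, 1.0, 0.001], [-0.002, 0.001, -1.0]]
force: [0.1, 0.9, 0.2]
gripper_width: 0.486
finger_force: 41.3
```

Request:
step_arm(motion=[[[0,0,0.0027],[0,0,0]],[[0,0,0.004],[0,0,0]],[[0,0,0.004],[0,0,0]]])

```text
clock: 14.25
ee_pos: [0.5799, 0.1998, 0.3257]
orientation: [[-1.0, 0.029, -0.0], [0.029, 1.0, 0.0], [0.0, 0.0, -1.0]]
force: [0.3, 0.5, -0.4]
gripper_width: 0.483
finger_force: 41.3
```

To row units: -0.13 m / 0.75 = -0.1733, -0.08 m / 0.75 = -0.1067.

Request:
step_arm(motion=[[[0,0,0],[0,0,0]],[[0,0,-0.0067],[0,0,0]],[[0,0,-0.04],[0,0,0]],[[0,0,-0.1067],[0,0,0]],[[0,0,-0.1733],[0,0,0]],[[0,0,-0.1733],[0,0,0]],[[0,0,-0.1733],[0,0,0]],[[0,0,-0.1733],[0,0,0]],[[0,0,-0.1733],[0,0,0]]], hand=1)

```text
clock: 15.15
ee_pos: [0.5797, 0.1997, 0.4539]
orientation: [[-1.0, 0.029, -0.003], [0.029, 1.0, -0.001], [0.003, -0.001, -1.0]]
force: [0.6, 0.7, -0.3]
gripper_width: 0.997
finger_force: 0.0
```

Run:
```python
from f import *
s=sense();p=snapshot('wrist');a=snapshot('side');save(p,'r1');print(s['ee_pos'],s['clock'])
A=cv2.cvtColor(p['img'],cv2.COLOR_RGB2BGR);B=cv2.resize(cv2.cvtColor(a['img'],cv2.COLOR_RGB2BGR)[150:342,180:324],(288,384));cv2.imwrite('pics/r1.png',np.hstack([A,B]))
p=snapshot('top')
for b in blocks(p):
    print(np.array(b))
    if b[1]<.05: plan(s,b[0],b[1],.36,b[2])
```

```text
[0.5797 0.1997 0.4539] 15.15
[  0.5961   0.5522 177.1861   0.8912   0.84   326.    ]
[  0.5131  -0.2161  28.3875   0.7857   0.79   247.    ]
  shift [ 0.0542 -0.4175  0.0946] turn z -30.0 j7~ 141
  tilt [-0.0707 -0.1957  0.    ]
[  0.6493  -0.146   41.3853   0.8444   0.71   260.    ]
  shift [-0.0799 -0.3435  0.094 ] turn z -43.0 j7~ 144
  tilt [-0.0707 -0.1957  0.    ]
[  0.4248  -0.3567  44.5363   0.8596   0.69   292.    ]
  shift [ 0.1384 -0.5605  0.095 ] turn z 133.8 j7~ -5
  tilt [-0.0707 -0.1957  0.    ]
[  0.5978  -0.3317 144.1078   0.8264   0.59   255.    ]
  shift [-0.0338 -0.5305  0.0944] turn z 34.2 j7~ 83
  tilt [-0.0707 -0.1957  0.    ]
```

View pics/r1.png

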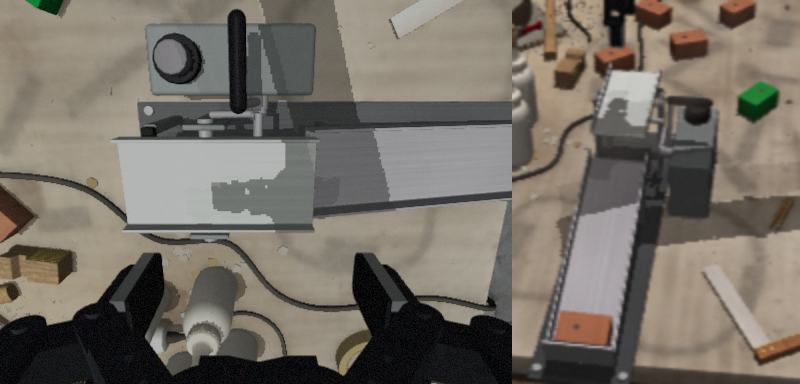

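The first block lies at the stop wall, the rocker is level and the lever is up. Next is the block near (0.513,-0.22).

To row units: -0.421 m / 0.75 = -0.5613, 0.095 m / 0.75 = 0.1267, -22 degrees / 180 = -0.1222.

Request:
step_arm(motion=[[[0.072,-0.5613,0],[0,0,-0.1222]],[[0.072,-0.5613,0],[0,0,-0.1222]],[[0.072,-0.5613,0],[0,0,-0.1222]],[[0.072,-0.5613,0],[0,0,-0.1222]],[[0.072,-0.5613,0],[0,0,-0.1222]],[[0.072,-0.5613,0.1267],[0,0,-0.1222]],[[0.072,-0.5613,0.1267],[0,0,-0.1222]],[[0.072,-0.5613,0.1267],[0,0,-0.1222]],[[0.072,-0.5613,0.1267],[0,0,-0.1222]],[[0.072,-0.5613,0.1267],[0,0,-0.1222]],[[0.072,-0.5613,0.1267],[0,0,-0.1222]],[[0.072,-0.5613,0.1267],[0,0,-0.1222]]])

```text
clock: 16.55
ee_pos: [0.5147, -0.2182, 0.361]
orientation: [[-0.937, -0.35, 0.001], [-0.35, 0.937, 0.001], [-0.001, 0.001, -1.0]]
force: [-0.0, 0.8, -0.1]
gripper_width: 0.998
finger_force: 0.0
```

```bash
python3 wr.py w5
```

```text
[ 0.5149 -0.2178  0.3613] 16.6
[   0.5942   -0.3362  147.0191    0.9302    0.98   3392.    ]
[   0.6469   -0.1499   35.6389    0.922     0.9    2765.    ]
[   0.5124   -0.2226   22.2113    0.9416    0.87   3325.    ]
  shift [ 0.0043 -0.0037  0.1833] turn z -1.7 j7~ 136
  tilt [ 0.0155  0.102  -0.    ]
[   0.4214   -0.361    47.4757    0.9679    0.57   3668.    ]
```

To row units: 0.183 m / 0.75 = 0.244, 0.18 m / 0.75 = 0.24, -1.7 degrees / 180 = -0.0094.

Request:
step_arm(motion=[[[0.0053,-0.0053,0.0533],[0,0,-0.0094]],[[0.0053,-0.0053,0.12],[0,0,-0.0094]],[[0.0053,-0.0053,0.18],[0,0,-0.0094]],[[0.0053,-0.0053,0.22],[0,0,-0.0094]],[[0.0053,-0.0053,0.24],[0,0,-0.0094]],[[0.0053,-0.0053,0.244],[0,0,-0.0094]],[[0.0053,-0.0053,0.244],[0,0,-0.0094]]])

```text
clock: 17.35
ee_pos: [0.5123, -0.2237, 0.1781]
orientation: [[-0.926, -0.377, 0.001], [-0.377, 0.926, 0.0], [-0.001, -0.0, -1.0]]
force: [0.5, 0.0, 0.2]
gripper_width: 1.004
finger_force: 0.0
```

To row units: -0.22 m / 0.75 = -0.2933, -0.2 m / 0.75 = -0.2667.

Request:
step_arm(motion=[[[0,0,0],[0,0,0]],[[0,0,0],[0,0,0]],[[0,0,0],[0,0,0]],[[0,0,0],[0,0,0]],[[0,0,-0.0667],[0,0,0]],[[0,0,-0.1333],[0,0,0]],[[0,0,-0.2],[0,0,0]],[[0,0,-0.2667],[0,0,0]],[[0,0,-0.2933],[0,0,0]],[[0,0,-0.2933],[0,0,0]]], hand=0, newtons=40)

```text
clock: 18.35
ee_pos: [0.5122, -0.2256, 0.4023]
orientation: [[-0.927, -0.375, 0.009], [-0.375, 0.927, -0.003], [-0.007, -0.006, -1.0]]
force: [0.9, 0.0, -0.1]
gripper_width: 0.48
finger_force: 42.1
```

```bash
python3 held.py h3
```

```text
[ 0.5116 -0.225   0.3993] 18.4 0.48647385857725833 42.121530175209045
held 0.72 16826 tool-x range [-0.0336  0.0405] y [-0.0215  0.0193] fit off tool [-0.0039 -0.0014] iou 0.954546425614869 yaw 22.23989295588484 tool 22.036819395270385
goal xy [0.5802 0.198 ]
  shift [-0.2223  0.3663 -0.001 ] turn z 23.6 j7~ 70
  tilt [-0.1339  0.1651  0.    ]
```

To row units: 0.367 m / 0.75 = 0.4893, -0.2205 m / 0.75 = -0.294, 23.6 degrees / 180 = 0.1311.

Request:
step_arm(motion=[[[-0.294,0.4893,0],[0,0,0.1311]],[[-0.294,0.4893,0],[0,0,0.1311]],[[-0.294,0.4893,0],[0,0,0.1311]],[[-0.294,0.4893,0],[0,0,0.1311]],[[-0.294,0.4893,0],[0,0,0.1311]],[[-0.294,0.4893,0],[0,0,0.1311]],[[-0.294,0.4893,0],[0,0,0.1311]],[[-0.294,0.4893,0],[0,0,0.1311]],[[-0.294,0.4893,0],[0,0,0.1311]],[[-0.294,0.4893,0],[0,0,0.1311]],[[-0.294,0.4893,0],[0,0,0.1311]],[[-0.294,0.4893,0],[0,0,0.1311]],[[-0.294,0.4893,0],[0,0,0.1311]]])

```text
clock: 19.75
ee_pos: [0.5783, 0.1959, 0.397]
orientation: [[-1.0, 0.031, -0.001], [0.031, 1.0, -0.002], [0.001, -0.002, -1.0]]
force: [-0.6, -0.0, -0.7]
gripper_width: 0.486
finger_force: 42.1
```

```bash
python3 held.py h4
```

```text
[0.5783 0.1961 0.3974] 19.8 0.4877425162539248 42.06502139568329
held 0.67 16983 tool-x range [-0.029   0.0426] y [-0.0203  0.0195] fit off tool [-0.0009 -0.0005] iou 0.9145928870383018 yaw 178.30721441821296 tool 178.25179272604248
goal xy [0.5802 0.198 ]
  shift [-0.0018  0.0019 -0.0026] turn z -0.1 j7~ 70
  tilt [-0.0612 -0.034   0.    ]
```

To row units: 0.072 m / 0.75 = 0.096, 0.002 m / 0.75 = 0.0027.

Request:
step_arm(motion=[[[0,0.0027,0.04],[0,0,0]],[[0,0.0027,0.0667],[0,0,0]],[[0,0.0027,0.0827],[0,0,0]],[[0,0.0027,0.0907],[0,0,0]],[[0,0.0027,0.0933],[0,0,0]],[[0,0.0027,0.096],[0,0,0]],[[0,0.0027,0.096],[0,0,0]],[[0,0.0027,0.096],[0,0,0]]])

```text
clock: 20.65
ee_pos: [0.5785, 0.2003, 0.3265]
orientation: [[-1.0, 0.027, 0.001], [0.027, 1.0, 0.001], [-0.001, 0.001, -1.0]]
force: [-0.3, -0.8, -0.4]
gripper_width: 0.478
finger_force: 42.1
```

Release, rise and go toward the next block at (0.594,-0.336), yaw 147.

To row units: -0.13 m / 0.75 = -0.1733, -0.08 m / 0.75 = -0.1067.

Request:
step_arm(motion=[[[0,0,0],[0,0,0]],[[0,0,-0.0067],[0,0,0]],[[0,0,-0.04],[0,0,0]],[[0,0,-0.1067],[0,0,0]],[[0,0,-0.1733],[0,0,0]],[[0,0,-0.1733],[0,0,0]],[[0,0,-0.1733],[0,0,0]],[[0,0,-0.1733],[0,0,0]]], hand=1)

```text
clock: 21.45
ee_pos: [0.5779, 0.2002, 0.4549]
orientation: [[-1.0, 0.027, -0.002], [0.027, 1.0, -0.0], [0.002, -0.0, -1.0]]
force: [-0.0, 0.0, -0.8]
gripper_width: 1.002
finger_force: 0.0
```

```bash
cat > chk.py <<'E'
from f import *
s=sense();a=snapshot('side');print(s['ee_pos'],s['clock'])
for n in ['neck_block_1']:
    for r in search_frame(n,a):
        W=w(a,r['location'])
        if W[1]>.05: print('side',round(r['conf'],2),W)
p=snapshot('top')
for b in blocks(p):
    print(np.array(b))
    if b[1]<.05: plan(s,b[0],b[1],.36,b[2])
B=cv2.cvtColor(a['img'],cv2.COLOR_RGB2BGR)[150:342,180:324];A=cv2.cvtColor(p['img'],cv2.COLOR_RGB2BGR)[130:250,80:380]
cv2.imwrite(f'pics/{sys.argv[1]}.png',np.hstack([cv2.resize(B,(288,384)),cv2.resize(A,(510,384))]))
E
python3 chk.py r2
```

```text
[0.5779 0.2002 0.4549] 21.45
side 0.96 [0.5847 0.5405 0.0645]
side 0.72 [0.5903 0.5015 0.0694]
[  0.427   -0.357   44.539    0.8838   0.84   299.    ]
  shift [ 0.1356 -0.561   0.0953] turn z 133.9 j7~ -6
  tilt [-0.0239 -0.0938  0.    ]
[  0.6026   0.5138 179.2821   0.9274   0.73   336.    ]
[  0.6664  -0.1385  39.3659   0.8816   0.5    274.    ]
  shift [-0.0978 -0.3362  0.0948] turn z -40.9 j7~ 141
  tilt [-0.0239 -0.0938  0.    ]
[  0.5993  -0.332  141.7916   0.7633   0.49   233.    ]
  shift [-0.0359 -0.5315  0.095 ] turn z 36.7 j7~ 81
  tilt [-0.0239 -0.0938  0.    ]
```

View pics/r2.png

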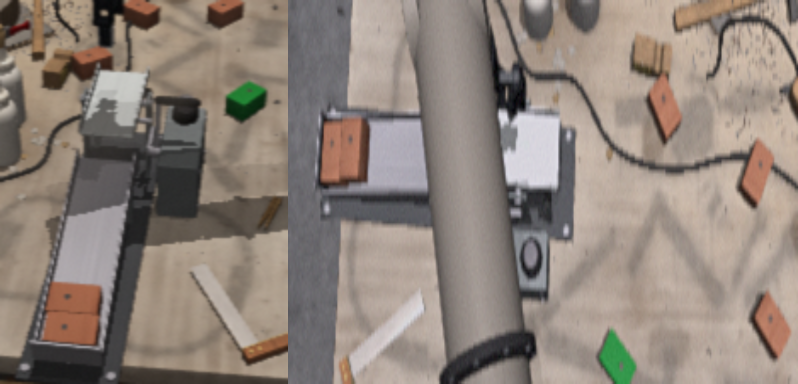

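Two blocks rest in the lane. The far block has been knocked to about (0.664,-0.143). Next is the one at (0.595,-0.336).

To row units: -0.536 m / 0.75 = -0.7147, 0.095 m / 0.75 = 0.1267, 32 degrees / 180 = 0.1778.

Request:
step_arm(motion=[[[-0.044,-0.7147,0],[0,0,0.1778]],[[-0.044,-0.7147,0],[0,0,0.1778]],[[-0.044,-0.7147,0],[0,0,0.1778]],[[-0.044,-0.7147,0],[0,0,0.1778]],[[-0.044,-0.7147,0],[0,0,0.1778]],[[-0.044,-0.7147,0],[0,0,0.1778]],[[-0.044,-0.7147,0],[0,0,0.1778]],[[-0.044,-0.7147,0.1267],[0,0,0.1778]],[[-0.044,-0.7147,0.1267],[0,0,0.1778]],[[-0.044,-0.7147,0.1267],[0,0,0.1778]],[[-0.044,-0.7147,0.1267],[0,0,0.1778]],[[-0.044,-0.7147,0.1267],[0,0,0.1778]],[[-0.044,-0.7147,0.1267],[0,0,0.1778]],[[-0.044,-0.7147,0.1267],[0,0,0.1778]]])

```text
clock: 23.05
ee_pos: [0.5974, -0.3351, 0.3607]
orientation: [[-0.834, 0.551, 0.001], [0.551, 0.834, 0.002], [0.001, 0.002, -1.0]]
force: [-0.0, 0.3, 1.0]
gripper_width: 1.001
finger_force: 0.0
```

```bash
python3 wr.py w6
```

```text
[ 0.5979 -0.3343  0.3614] 23.1
[   0.4219   -0.3603   48.272     0.9681    0.92   4660.    ]
[   0.5936   -0.3358  147.2679    0.945     0.89   3336.    ]
  shift [ 0.0029 -0.004   0.1834] turn z -0.6 j7~ 87
  tilt [ 0.1347  0.0421 -0.    ]
[   0.6654   -0.1406   37.8162    0.9568    0.62   4381.    ]
```

To row units: 0.183 m / 0.75 = 0.244, 0.18 m / 0.75 = 0.24, -0.6 degrees / 180 = -0.0033.

Request:
step_arm(motion=[[[0.004,-0.004,0.0533],[0,0,-0.0033]],[[0.004,-0.004,0.12],[0,0,-0.0033]],[[0.004,-0.004,0.18],[0,0,-0.0033]],[[0.004,-0.004,0.22],[0,0,-0.0033]],[[0.004,-0.004,0.24],[0,0,-0.0033]],[[0.004,-0.004,0.244],[0,0,-0.0033]],[[0.004,-0.004,0.244],[0,0,-0.0033]]])

```text
clock: 23.85
ee_pos: [0.5936, -0.337, 0.1793]
orientation: [[-0.84, 0.543, 0.002], [0.543, 0.84, -0.001], [-0.003, 0.0, -1.0]]
force: [0.4, -0.1, 0.2]
gripper_width: 1.001
finger_force: 0.0
```

To row units: -0.22 m / 0.75 = -0.2933, -0.2 m / 0.75 = -0.2667.

Request:
step_arm(motion=[[[0,0,0],[0,0,0]],[[0,0,0],[0,0,0]],[[0,0,0],[0,0,0]],[[0,0,0],[0,0,0]],[[0,0,-0.0667],[0,0,0]],[[0,0,-0.1333],[0,0,0]],[[0,0,-0.2],[0,0,0]],[[0,0,-0.2667],[0,0,0]],[[0,0,-0.2933],[0,0,0]],[[0,0,-0.2933],[0,0,0]]], hand=0, newtons=40)

```text
clock: 24.85
ee_pos: [0.5927, -0.3383, 0.403]
orientation: [[-0.839, 0.544, 0.008], [0.544, 0.839, -0.005], [-0.01, 0.0, -1.0]]
force: [0.6, -1.2, -1.0]
gripper_width: 0.482
finger_force: 42.4
```

```bash
python3 held.py h5
```

```text
[ 0.5924 -0.3377  0.3995] 24.9 0.4850249253033763 42.41054713726044
goal xy [0.5802 0.198 ]
  shift [ 0.3017  0.4428 -0.0015] turn z -31.4 j7~ 70
  tilt [ 0.0084  0.2072 -0.    ]
```

To row units: 0.4425 m / 0.75 = 0.59, 0.3025 m / 0.75 = 0.4033, -31.4 degrees / 180 = -0.1744.

Request:
step_arm(motion=[[[0.4033,0.59,0],[0,0,-0.1744]],[[0.4033,0.59,0],[0,0,-0.1744]],[[0.4033,0.59,0],[0,0,-0.1744]],[[0.4033,0.59,0],[0,0,-0.1744]],[[0.4033,0.59,0],[0,0,-0.1744]],[[0.4033,0.59,0],[0,0,-0.1744]],[[0.4033,0.59,0],[0,0,-0.1744]],[[0.4033,0.59,0],[0,0,-0.1744]],[[0.4033,0.59,0],[0,0,-0.1744]],[[0.4033,0.59,0],[0,0,-0.1744]],[[0.4033,0.59,0],[0,0,-0.1744]],[[0.4033,0.59,0],[0,0,-0.1744]],[[0.4033,0.59,0],[0,0,-0.1744]],[[0.4033,0.59,0],[0,0,-0.1744]]])

```text
clock: 26.35
ee_pos: [0.5793, 0.1968, 0.3959]
orientation: [[-1.0, 0.029, -0.003], [0.029, 1.0, -0.003], [0.003, -0.003, -1.0]]
force: [0.1, -1.8, -0.0]
gripper_width: 0.486
finger_force: 42.4
```

```bash
python3 held.py h6
```

```text
[0.5795 0.1963 0.3964] 26.4 0.48427817400765655 42.38910734653473
held 0.97 17560 tool-x range [-0.0274  0.0451] y [-0.0198  0.0203] fit off tool [ 0.0022 -0.0002] iou 0.9338644232883898 yaw 177.68333917278824 tool 178.25935681584804
goal xy [0.5802 0.198 ]
  shift [-0.0006  0.0017 -0.0036] turn z -0.1 j7~ 70
  tilt [-0.1396 -0.1135  0.    ]
```

Request:
step_arm(motion=[[[-0.0013,0.0013,0.04],[0,0,0]],[[-0.0013,0.0013,0.0667],[0,0,0]],[[-0.0013,0.0013,0.0827],[0,0,0]],[[-0.0013,0.0013,0.0907],[0,0,0]],[[-0.0013,0.0013,0.0933],[0,0,0]],[[-0.0013,0.0013,0.096],[0,0,0]],[[-0.0013,0.0013,0.096],[0,0,0]],[[-0.0013,0.0013,0.096],[0,0,0]]])

```text
clock: 27.25
ee_pos: [0.5806, 0.1996, 0.3266]
orientation: [[-1.0, 0.027, 0.002], [0.027, 1.0, 0.001], [-0.002, 0.001, -1.0]]
force: [-0.5, -0.5, -1.8]
gripper_width: 0.486
finger_force: 42.4
```

To row units: -0.13 m / 0.75 = -0.1733, -0.08 m / 0.75 = -0.1067.

Request:
step_arm(motion=[[[0,0,0],[0,0,0]],[[0,0,-0.0067],[0,0,0]],[[0,0,-0.04],[0,0,0]],[[0,0,-0.1067],[0,0,0]],[[0,0,-0.1733],[0,0,0]],[[0,0,-0.1733],[0,0,0]],[[0,0,-0.1733],[0,0,0]],[[0,0,-0.1733],[0,0,0]]], hand=1)

```text
clock: 28.05
ee_pos: [0.5801, 0.1995, 0.4549]
orientation: [[-1.0, 0.027, -0.002], [0.027, 1.0, -0.0], [0.002, -0.0, -1.0]]
force: [0.1, -0.4, -0.3]
gripper_width: 1.001
finger_force: 0.0
```

```bash
python3 chk.py r3
```

```text
[0.5801 0.1995 0.4549] 28.05
side 0.95 [0.5914 0.4998 0.0662]
side 0.75 [0.5851 0.5435 0.0633]
side 0.68 [0.5782 0.4623 0.0817]
[  0.5932   0.5613  21.027    0.6411   0.73   229.    ]
[  0.4255  -0.3579  44.4836   0.8498   0.69   286.    ]
  shift [ 0.1393 -0.5613  0.0954] turn z 134.0 j7~ -5
  tilt [-0.0273 -0.0946  0.    ]
[  0.6012   0.524  154.8511   0.6362   0.61   222.    ]
[  0.6678  -0.1368  44.4157   0.8276   0.6    254.    ]
  shift [-0.0969 -0.3338  0.0949] turn z -46.0 j7~ 146
  tilt [-0.0273 -0.0946  0.    ]
```

Three blocks are in the lane. Next is (0.665,-0.141), yaw 38.

To row units: -0.338 m / 0.75 = -0.4507, 0.095 m / 0.75 = 0.1267, -39.5 degrees / 180 = -0.2194.

Request:
step_arm(motion=[[[-0.1253,-0.4507,0],[0,0,-0.2194]],[[-0.1253,-0.4507,0],[0,0,-0.2194]],[[-0.1253,-0.4507,0],[0,0,-0.2194]],[[-0.1253,-0.4507,0],[0,0,-0.2194]],[[-0.1253,-0.4507,0],[0,0,-0.2194]],[[-0.1253,-0.4507,0],[0,0,-0.2194]],[[-0.1253,-0.4507,0.1267],[0,0,-0.2194]],[[-0.1253,-0.4507,0.1267],[0,0,-0.2194]],[[-0.1253,-0.4507,0.1267],[0,0,-0.2194]],[[-0.1253,-0.4507,0.1267],[0,0,-0.2194]],[[-0.1253,-0.4507,0.1267],[0,0,-0.2194]],[[-0.1253,-0.4507,0.1267],[0,0,-0.2194]]])

```text
clock: 29.45
ee_pos: [0.6662, -0.1384, 0.3639]
orientation: [[-0.786, -0.618, 0.006], [-0.618, 0.786, 0.001], [-0.005, -0.003, -1.0]]
force: [0.5, -0.3, 0.5]
gripper_width: 1.002
finger_force: 0.0
```

```bash
python3 wr.py w7
```

```text
[ 0.6661 -0.1387  0.3638] 29.5
[   0.6645   -0.141    36.0691    0.9539    0.71   3329.    ]
  shift [ 0.0035 -0.0002  0.1858] turn z 2.1 j7~ 138
  tilt [-0.1704  0.2542  0.    ]
```

View pics/w7.png

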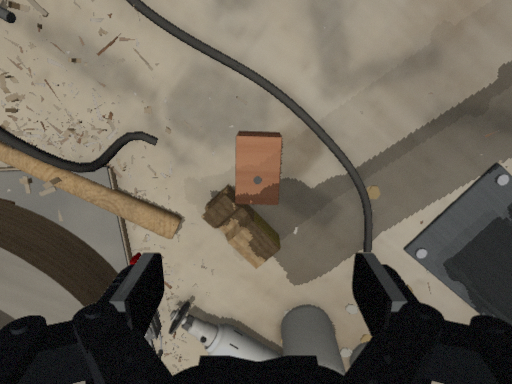

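The block is at (258,168), with a scrap of wood touching close to its lower-left corner at (220,205). I'll grip 9 mm toward the far end (tool +x) to keep the finger clear of it.

To row units: 0.185 m / 0.75 = 0.2467, 0.18 m / 0.75 = 0.24, 2.1 degrees / 180 = 0.0117.

Request:
step_arm(motion=[[[0.0167,0,0.0533],[0,0,0.0117]],[[0.0167,0,0.12],[0,0,0.0117]],[[0.0167,0,0.18],[0,0,0.0117]],[[0.0167,0,0.22],[0,0,0.0117]],[[0.0167,0,0.24],[0,0,0.0117]],[[0.0167,0,0.2467],[0,0,0.0117]],[[0.0167,0,0.2467],[0,0,0.0117]]])

```text
clock: 30.25
ee_pos: [0.6561, -0.1484, 0.177]
orientation: [[-0.81, -0.586, 0.002], [-0.586, 0.81, -0.0], [-0.002, -0.002, -1.0]]
force: [0.6, -0.3, -0.3]
gripper_width: 1.002
finger_force: 0.0
```

To row units: -0.22 m / 0.75 = -0.2933, -0.2 m / 0.75 = -0.2667.

Request:
step_arm(motion=[[[0,0,0],[0,0,0]],[[0,0,0],[0,0,0]],[[0,0,0],[0,0,0]],[[0,0,0],[0,0,0]],[[0,0,-0.0667],[0,0,0]],[[0,0,-0.1333],[0,0,0]],[[0,0,-0.2],[0,0,0]],[[0,0,-0.2667],[0,0,0]],[[0,0,-0.2933],[0,0,0]],[[0,0,-0.2933],[0,0,0]]], hand=0, newtons=40)

```text
clock: 31.25
ee_pos: [0.6561, -0.1491, 0.4014]
orientation: [[-0.811, -0.586, 0.01], [-0.586, 0.811, -0.002], [-0.007, -0.008, -1.0]]
force: [1.0, 0.0, -0.5]
gripper_width: 0.487
finger_force: 41.3
```

```bash
python3 held.py h7
```

```text
[ 0.6555 -0.1489  0.3978] 31.3 0.4854945081261843 41.336867809295654
held 0.92 14604 tool-x range [-0.0343  0.032 ] y [-0.0217  0.0199] fit off tool [-0.0149 -0.0012] iou 0.8593778568107296 yaw 36.74178645886738 tool 35.84244895206811
goal xy [0.5802 0.198 ]
  shift [-0.1421  0.3252 -0.0029] turn z 37.4 j7~ 70
  tilt [-0.1871  0.1655  0.    ]
```

To row units: 0.331 m / 0.75 = 0.4413, -0.1345 m / 0.75 = -0.1793, 37.4 degrees / 180 = 0.2078.

Request:
step_arm(motion=[[[-0.1793,0.4413,0],[0,0,0.2078]],[[-0.1793,0.4413,0],[0,0,0.2078]],[[-0.1793,0.4413,0],[0,0,0.2078]],[[-0.1793,0.4413,0],[0,0,0.2078]],[[-0.1793,0.4413,0],[0,0,0.2078]],[[-0.1793,0.4413,0],[0,0,0.2078]],[[-0.1793,0.4413,0],[0,0,0.2078]],[[-0.1793,0.4413,0],[0,0,0.2078]],[[-0.1793,0.4413,0],[0,0,0.2078]],[[-0.1793,0.4413,0],[0,0,0.2078]],[[-0.1793,0.4413,0],[0,0,0.2078]],[[-0.1793,0.4413,0],[0,0,0.2078]]])

```text
clock: 32.55
ee_pos: [0.5712, 0.1959, 0.3954]
orientation: [[-1.0, 0.031, -0.0], [0.031, 1.0, -0.001], [0.0, -0.001, -1.0]]
force: [0.3, 0.5, -1.5]
gripper_width: 0.49
finger_force: 41.4
```

```bash
python3 held.py h8
```

```text
[0.5711 0.1964 0.3956] 32.6 0.4852149198067892 41.39063000679016
held 0.96 14771 tool-x range [-0.0294  0.0344] y [-0.0208  0.0197] fit off tool [-0.0123 -0.0005] iou 0.8318196321169847 yaw 179.08080839694438 tool 178.24076766466615
goal xy [0.5802 0.198 ]
  shift [-0.009   0.0019 -0.0044] turn z -0.2 j7~ 70
  tilt [-0.0439  0.0067  0.    ]
```

View pics/h8.png

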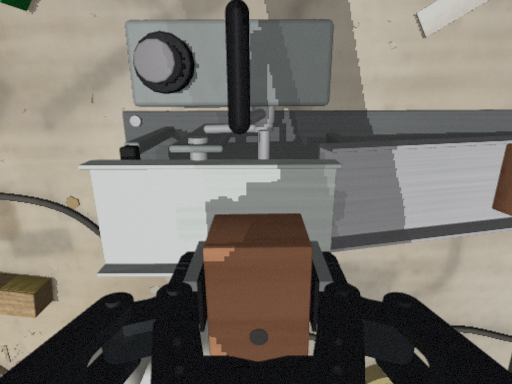

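The block is held about 10 mm off-centre, as intended. Against the earlier pictures its centre is 1-2 mm too far in +x, so I'll shift slightly and lower.

To row units: 0.07 m / 0.75 = 0.0933, 0.069 m / 0.75 = 0.092.

Request:
step_arm(motion=[[[0.0027,0.0027,0.04],[0,0,0]],[[0.0027,0.0027,0.0667],[0,0,0]],[[0.0027,0.0027,0.08],[0,0,0]],[[0.0027,0.0027,0.0893],[0,0,0]],[[0.0027,0.0027,0.092],[0,0,0]],[[0.0027,0.0027,0.0933],[0,0,0]],[[0.0027,0.0027,0.0933],[0,0,0]],[[0.0027,0.0027,0.0933],[0,0,0]]])

```text
clock: 33.45
ee_pos: [0.5689, 0.2006, 0.3266]
orientation: [[-1.0, 0.027, 0.002], [0.027, 1.0, 0.001], [-0.002, 0.001, -1.0]]
force: [0.3, 0.1, -1.2]
gripper_width: 0.482
finger_force: 41.4
```

Request:
step_arm(motion=[[[0,0,0],[0,0,0]],[[0,0,-0.0067],[0,0,0]],[[0,0,-0.04],[0,0,0]],[[0,0,-0.1067],[0,0,0]],[[0,0,-0.1733],[0,0,0]],[[0,0,-0.1733],[0,0,0]],[[0,0,-0.1733],[0,0,0]],[[0,0,-0.1733],[0,0,0]]], hand=1)

```text
clock: 34.25
ee_pos: [0.5683, 0.2005, 0.4549]
orientation: [[-1.0, 0.027, -0.002], [0.027, 1.0, -0.0], [0.002, -0.0, -1.0]]
force: [0.1, 0.5, -0.4]
gripper_width: 1.002
finger_force: 0.0
```

```bash
python3 chk.py r4
```

```text
[0.5683 0.2005 0.4549] 34.25
side 0.95 [0.585 0.542 0.06 ]
side 0.85 [0.5763 0.4626 0.0822]
side 0.75 [0.589  0.5022 0.068 ]
side 0.56 [0.5893 0.4196 0.0918]
[  0.4254  -0.3546  44.49     0.8324   0.69   280.    ]
  shift [ 0.1277 -0.5587  0.0953] turn z 134.0 j7~ -6
  tilt [-0.0237 -0.0884  0.    ]
[  0.5949   0.4821  12.3031   0.737    0.69   257.    ]
[  0.5993   0.521   13.4302   0.6275   0.67   222.    ]
[  0.595    0.5584 153.893    0.5916   0.64   208.    ]
[  0.6064   0.4358 179.7963   0.9376   0.61   336.    ]
```

Four blocks are in the lane. The last one is at (0.422,-0.36), yaw 47.5.

To row units: -0.565 m / 0.75 = -0.7533, 0.131 m / 0.75 = 0.1747, 131 degrees / 180 = 0.7278.

Request:
step_arm(motion=[[[0.1747,-0.7533,0],[0,0,0.7278]],[[0.1747,-0.7533,0],[0,0,0.7278]],[[0.1747,-0.7533,0],[0,0,0.7278]],[[0.1747,-0.7533,0],[0,0,0.7278]],[[0.1747,-0.7533,0],[0,0,0.7278]],[[0.1747,-0.7533,0],[0,0,0.7278]],[[0.1747,-0.7533,0],[0,0,0.7278]],[[0.1747,-0.7533,0.1267],[0,0,0.7278]],[[0.1747,-0.7533,0.1267],[0,0,0.7278]],[[0.1747,-0.7533,0.1267],[0,0,0.7278]],[[0.1747,-0.7533,0.1267],[0,0,0.7278]],[[0.1747,-0.7533,0.1267],[0,0,0.7278]],[[0.1747,-0.7533,0.1267],[0,0,0.7278]],[[0.1747,-0.7533,0.1267],[0,0,0.7278]],[[0.1747,-0.7533,0.1267],[0,0,0.7278]],[[0.1747,-0.7533,0.1267],[0,0,0.7278]],[[0.1747,-0.7533,0.1267],[0,0,0.7278]],[[0.1747,-0.7533,0.1267],[0,0,0.7278]],[[0.1747,-0.7533,0.1267],[0,0,0.7278]]])

```text
clock: 36.35
ee_pos: [0.4223, -0.3606, 0.3605]
orientation: [[0.676, 0.737, -0.0], [0.737, -0.676, 0.0], [0.0, -0.0, -1.0]]
force: [0.4, -0.5, -0.6]
gripper_width: 0.998
finger_force: 0.0
```

```bash
python3 wr.py w8
```

```text
[ 0.4223 -0.3606  0.3606] 36.4
[   0.4223   -0.36     47.3777    0.9376    0.97   3312.    ]
  shift [ 0.0004 -0.0004  0.1826] turn z 0.1 j7~ -2
  tilt [-0.0097 -0.0111  0.    ]
```

To row units: 0.183 m / 0.75 = 0.244, 0.18 m / 0.75 = 0.24.

Request:
step_arm(motion=[[[0,0,0.0533],[0,0,0]],[[0,0,0.12],[0,0,0]],[[0,0,0.18],[0,0,0]],[[0,0,0.22],[0,0,0]],[[0,0,0.24],[0,0,0]],[[0,0,0.244],[0,0,0]],[[0,0,0.244],[0,0,0]]])

```text
clock: 37.15
ee_pos: [0.4227, -0.3613, 0.1786]
orientation: [[0.676, 0.737, 0.001], [0.737, -0.676, -0.001], [-0.0, 0.002, -1.0]]
force: [0.4, -0.3, 0.2]
gripper_width: 1.002
finger_force: 0.0
```

Request:
step_arm(motion=[[[0,0,0],[0,0,0]],[[0,0,0],[0,0,0]],[[0,0,0],[0,0,0]],[[0,0,0],[0,0,0]],[[0,0,-0.0667],[0,0,0]],[[0,0,-0.1333],[0,0,0]],[[0,0,-0.2],[0,0,0]],[[0,0,-0.2667],[0,0,0]],[[0,0,-0.2933],[0,0,0]],[[0,0,-0.2933],[0,0,0]]], hand=0, newtons=40)

```text
clock: 38.15
ee_pos: [0.4224, -0.362, 0.4017]
orientation: [[0.676, 0.737, 0.007], [0.737, -0.676, -0.005], [0.001, 0.008, -1.0]]
force: [0.4, 0.2, -0.6]
gripper_width: 0.483
finger_force: 41.9
```

```bash
python3 held.py h9
```

```text
[ 0.4222 -0.361   0.399 ] 38.2 0.4861345995826907 41.85232937335968
held 0.87 17509 tool-x range [-0.0327  0.042 ] y [-0.0197  0.0214] fit off tool [-0.001   0.0013] iou 0.9756790253667063 yaw 47.57739143614674 tool 47.45232461858912
goal xy [0.5802 0.198 ]
  shift [ 0.5187 -0.2616 -0.0014] turn z -130.9 j7~ 70
  tilt [ 0.174 -0.048  0.   ]
```

To row units: 0.5187 m / 0.75 = 0.6916, -0.2616 m / 0.75 = -0.3488, -130.9 degrees / 180 = -0.7272.

Request:
step_arm(motion=[[[0.6916,-0.3488,0],[0,0,-0.7272]],[[0.6916,-0.3488,0],[0,0,-0.7272]],[[0.6916,-0.3488,0],[0,0,-0.7272]],[[0.6916,-0.3488,0],[0,0,-0.7272]],[[0.6916,-0.3488,0],[0,0,-0.7272]],[[0.6916,-0.3488,0],[0,0,-0.7272]],[[0.6916,-0.3488,0],[0,0,-0.7272]],[[0.6916,-0.3488,0],[0,0,-0.7272]],[[0.6916,-0.3488,0],[0,0,-0.7272]],[[0.6916,-0.3488,0],[0,0,-0.7272]],[[0.6916,-0.3488,0],[0,0,-0.7272]],[[0.6916,-0.3488,0],[0,0,-0.7272]],[[0.6916,-0.3488,0],[0,0,-0.7272]],[[0.6916,-0.3488,0],[0,0,-0.7272]],[[0.6916,-0.3488,0],[0,0,-0.7272]],[[0.6916,-0.3488,0],[0,0,-0.7272]],[[0.6916,-0.3488,0],[0,0,-0.7272]],[[0.6916,-0.3488,0],[0,0,-0.7272]],[[0.6916,-0.3488,0],[0,0,-0.7272]]])

```text
clock: 40.15
ee_pos: [0.5801, 0.1983, 0.3965]
orientation: [[-1.0, 0.029, -0.002], [0.029, 1.0, -0.001], [0.002, -0.001, -1.0]]
force: [0.3, -0.9, -0.9]
gripper_width: 0.484
finger_force: 41.8
```

```bash
python3 held.py h10
```

```text
[0.5802 0.1984 0.3969] 40.2 0.4872177577275648 41.7902934551239
held 0.92 17402 tool-x range [-0.0279  0.0445] y [-0.02    0.0199] fit off tool [ 0.0017 -0.    ] iou 0.9297644618606625 yaw 178.99323909390708 tool 178.32377502820438
goal xy [0.5802 0.198 ]
  shift [ 0.     -0.0004 -0.0031] turn z -0.1 j7~ 70
  tilt [-0.0291 -0.0766  0.    ]
```

To row units: 0.071 m / 0.75 = 0.0947, 0.07 m / 0.75 = 0.0933.

Request:
step_arm(motion=[[[0,0,0.04],[0,0,0]],[[0,0,0.0667],[0,0,0]],[[0,0,0.0827],[0,0,0]],[[0,0,0.0907],[0,0,0]],[[0,0,0.0933],[0,0,0]],[[0,0,0.0947],[0,0,0]],[[0,0,0.0947],[0,0,0]],[[0,0,0.0947],[0,0,0]]])

```text
clock: 41.05
ee_pos: [0.5807, 0.1983, 0.3276]
orientation: [[-1.0, 0.029, 0.002], [0.029, 1.0, 0.001], [-0.002, 0.001, -1.0]]
force: [-0.8, 0.1, -0.7]
gripper_width: 0.484
finger_force: 41.8
```

To row units: -0.13 m / 0.75 = -0.1733, -0.08 m / 0.75 = -0.1067.

Request:
step_arm(motion=[[[0,0,0],[0,0,0]],[[0,0,-0.0067],[0,0,0]],[[0,0,-0.04],[0,0,0]],[[0,0,-0.1067],[0,0,0]],[[0,0,-0.1733],[0,0,0]],[[0,0,-0.1733],[0,0,0]],[[0,0,-0.1733],[0,0,0]],[[0,0,-0.1733],[0,0,0]]], hand=1)

```text
clock: 41.85
ee_pos: [0.5801, 0.1983, 0.4559]
orientation: [[-1.0, 0.029, -0.002], [0.029, 1.0, -0.0], [0.002, -0.0, -1.0]]
force: [-0.2, -0.3, -1.4]
gripper_width: 1.003
finger_force: 0.0
```

```bash
python3 chk.py r5; python3 -c "
from h import *
s=sense();d=np.array([.4745,.1273,.4549])-s['ee_pos'];print(s['orientation'].T@d)"
```

```text
[0.5801 0.1983 0.4559] 41.85
side 0.79 [0.588  0.419  0.0898]
side 0.72 [0.5745 0.4662 0.0802]
side 0.71 [0.5803 0.3853 0.0996]
side 0.63 [0.5843 0.5423 0.0648]
[  0.6066   0.4433  14.0463   0.7511   0.8    257.    ]
[  0.6028   0.3993   4.5432   0.9132   0.75   326.    ]
[  0.5959   0.561  146.0204   0.5011   0.68   174.    ]
[  0.5993   0.5167 179.727    0.6445   0.6    229.    ]
[  0.5952   0.4822  12.6884   0.6959   0.55   242.    ]
[ 0.10354691 -0.07411023  0.00062223]
```

View pics/r5.png

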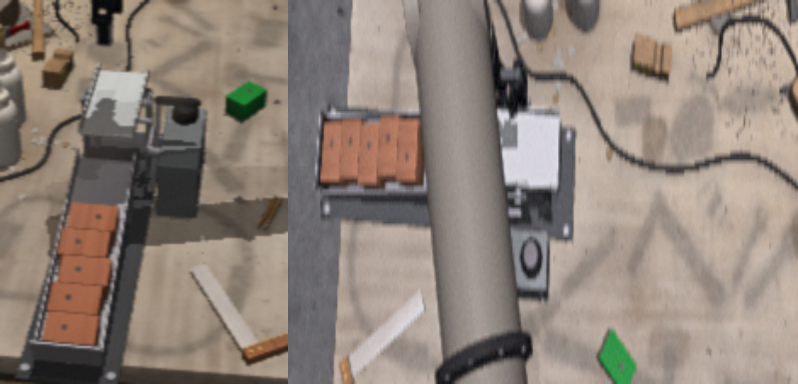

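All five blocks lie in the lane, the rocker is level and the bench is clear apart from the green decoy. Now the final button press.

Request:
step_arm(motion=[[[0.138,-0.0987,0],[0,0,0]],[[0.138,-0.0987,0],[0,0,0]],[[0.138,-0.0987,0],[0,0,0]],[[0.138,-0.0987,0],[0,0,0]],[[0.138,-0.0987,0.0533],[0,0,0]],[[0.138,-0.0987,0.1067],[0,0,0]],[[0.138,-0.0987,0.1533],[0,0,0]],[[0.138,-0.0987,0.18],[0,0,0]],[[0.138,-0.0987,0.1907],[0,0,0]],[[0.138,-0.0987,0.1973],[0,0,0]],[[0.138,-0.0987,0.2027],[0,0,0]],[[0.138,-0.0987,0.208],[0,0,0]],[[0.138,-0.0987,0.208],[0,0,0]]], hand=0, newtons=20)

```text
clock: 43.35
ee_pos: [0.4751, 0.1275, 0.3014]
orientation: [[-1.0, 0.029, 0.001], [0.029, 1.0, 0.001], [-0.001, 0.001, -1.0]]
force: [-1.8, 0.3, 3.8]
gripper_width: 0.003
finger_force: 1.5
```

To row units: -0.16 m / 0.75 = -0.2133, -0.15 m / 0.75 = -0.2.

Request:
step_arm(motion=[[[0,0,-0.0667],[0,0,0]],[[0,0,-0.1333],[0,0,0]],[[0,0,-0.2],[0,0,0]],[[0,0,-0.2133],[0,0,0]],[[0,0,-0.2133],[0,0,0]],[[0,0,-0.2133],[0,0,0]]])

```text
clock: 43.95
ee_pos: [0.4745, 0.1273, 0.4597]
orientation: [[-1.0, 0.029, -0.001], [0.029, 1.0, -0.0], [0.001, -0.0, -1.0]]
force: [-0.1, 0.1, 0.2]
gripper_width: -0.004
finger_force: 0.0
```

```bash
python3 e.py
```

```text
[0.4743 0.1274 0.4586] 44.1
0.7 [0.5057 0.2724 0.119 ]
```

View pics/drop.png

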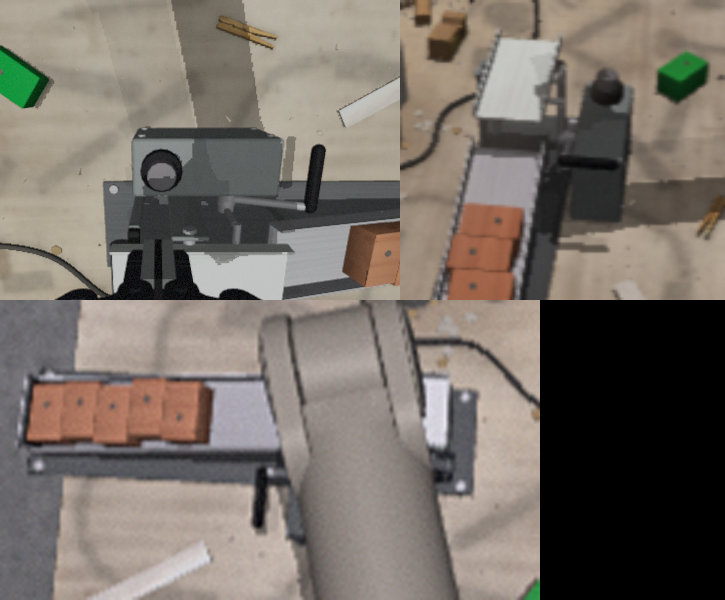

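The lever is down (handle near (317,180) in the wrist crop), the rocker is level, five blocks lie in the lane and the hand is clear. Handing in.

```bash
python3 -c "
from h import *
print(sign_off())"
```

```text
the job is handed in; nothing more can be done
None
```

The trip was proven first and the lever lifted back up, all five neck blocks went through the chute and lie at rest in the lane, and the chute is left locked with the lever down; the job is handed in at about 44 s, with no verdict shown.

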